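Release a dish rack with its ratchet and slide the upper dishes out

TASK

Unload the dish rack: put the marker left on its deck onto the notebook, flip the small direction lever on the ratchet head fully over to the left (the loosening side), and work the handle, whose anticlockwise strokes then turn the screw, until the gate is fully below the deck. Slide every upper petri dish, without lifting it, off the dish beneath and straight across the deck up to the stop rail, leaving the lower dishes in their nests. Last, push the bolt fully home through the keeper on the gate; leave the bottle, beaker and tape alone.

Things in the scene. Friction and masses are not known exactly. Their poses are not given: they have to be found in the camera images.
- rack: Fixed grey and bare-metal rack on the bench, 217 mm deep. Origin: on the bench under its middle; x points away from the robot, y to the left, z up. In its frame (mm): deck top at z = 49, x -100 to 22, y -155 to 155; gate at x 24 to 31; three dish nests at x = 67, y = 100, 0, -100, walls up to z = 46, about 3 mm play round the lower dish. Ratchet on the right, bolt on the left.
- stop_rail (a point): Middle of the inner face of the stop rail along the near edge of the deck, at deck height (rack x = -90 mm); the rail stands 8 mm above the deck and runs along the rack's y. A dish against it has its centre 31 mm farther from the robot.
- ratchet_axis (a point): Vertical axis of the ratchet, on top of its head (height 78 mm): rack x = 30, y = -215 mm. Lever and handle turn about it.
- top_a: Upper petri dish (may be absent), a flat round dish 62 mm across and 14 mm high, lying loose on the lower dish in the left nest (rack y = 100 mm), its underside 1 mm above the deck. Origin: centre of its underside; z up.
- top_b: Upper petri dish (may be absent), a flat round dish 62 mm across and 14 mm high, lying loose on the lower dish in the middle nest (rack y = 0 mm), its underside 1 mm above the deck. Origin: centre of its underside; z up.
- top_c: Upper petri dish (may be absent), a flat round dish 62 mm across and 14 mm high, lying loose on the lower dish in the right nest (rack y = -100 mm), its underside 1 mm above the deck. Origin: centre of its underside; z up.
- low_a: Lower petri dish, 62 mm across and 14 mm high, in the left nest, underside at z = 36 mm in the rack frame; it stays. Origin: centre of its underside.
- low_b: Lower petri dish, 62 mm across and 14 mm high, in the middle nest, underside at z = 36 mm in the rack frame; it stays. Origin: centre of its underside.
- low_c: Lower petri dish, 62 mm across and 14 mm high, in the right nest, underside at z = 36 mm in the rack frame; it stays. Origin: centre of its underside.
- marker: Marker pen, 17 mm thick, 135 mm long, lying on the deck at the start. Origin: centre of its underside; its length runs along its y axis.
- notebook: Notebook lying on the bench at the left, does not move, 210 mm (its x) by 152 mm (its y); its cover, on which things rest, is 11 mm above the bench. Origin: centre of its underside.
- lever (a joint): Direction lever on top of the ratchet head, carried by the handle, turning about the ratchet axis. 0 = tightening side, 1.0 rad = fully on the loosening side, growing anticlockwise from above. It points away from the handle, 0.5 rad to the right of straight away at 0 and 0.5 rad to the left at 1. Stays where left; about 2 N at the nub. Below 0.4 rad the handle swings without turning the screw.
- lever_nub (a point): Round upright nub at the end of the direction lever, 9 mm thick, 37 mm from the ratchet axis; this point is 10 mm below its top, 15 mm above the lever's flat arm and 23 mm above the ratchet head (height 101 mm).
- handle (a joint): Ratchet handle, swinging level about the ratchet axis: 0 = pointing to the robot (rack -x), grows anticlockwise from above (its end goes right) to a stop at 1.35 rad. With the lever on the loosening side a growing swing turns the screw (up to 0.45 rad of play before it bites; about 4 N at the post), a swing back clicks freely. It stalls once the screw is fully loosened.
- handle_post (a point): Round upright post at the end of the ratchet handle, 14 mm thick, 115 mm from the ratchet axis; this point is 10 mm below its top and 25 mm above the handle bar (height 103 mm).
- screw (a joint): Angle of the ratchet screw: 0 = tight, 1.6 rad = fully loosened (stop). Lowers the gate 12 mm per rad; does not turn by itself.
- gate (a joint): How far the gate is lowered, m: 0 = up, standing 12 mm above the deck in front of the dishes; over 0.0145 = its top is more than 2 mm below the deck, so dishes pass; 0.0192 at the most. Moves only with the screw.
- bolt (a joint): How far the bolt is pushed, m: 0 = drawn, 0.035 = fully home through the keeper (stop). It slides to the right (rack -y) and stays where it is left, about 1.5 N of friction. The keeper, an eye on the gate's left end, is in line with it only when the gate is down.
- bolt_knob (a point): Upright round knob of the bolt, 10 mm thick; this point is on its axis 8 mm below its top and 20 mm above the straps beside it (height 88 mm).
- amber_bottle: Bystander: brown bottle 41 mm across, 94 mm high, on the bench near the robot at the right. Origin: centre of its underside.
- tip_beaker: Bystander: clear beaker 65 mm across, 82 mm high, on the bench to the right of the rack. Origin: centre of its underside.
- tape: Bystander: roll of tape 96 mm across, 25 mm high, lying on the bench to the left of the rack. Origin: centre of its underside.
Mind the look-alikes: they are no part of the job. What is shaped like the top_c but black is not meant. Leave any blue look-alike of the low_a alone.

How it is judged:
On the way, in this order (a step that is already met when the one before it is completed fails the run):
1. the direction lever is on the loosening side while the gate is still up (value of joint lever above 0.7 rad and value of joint gate below 0.003 m), for 0.2 s.
2. the gate is down below the deck (value of joint gate above 0.0145 m), for 0.2 s.
3. all upper dishes are slid out to the stop rail (x of top_a in the frame of rack between -0.075 and -0.05 m and y of top_a in the frame of rack between 0.078 and 0.122 m and z of top_a in the frame of rack between 0.04 and 0.056 m and x of top_b in the frame of rack between -0.075 and -0.05 m and y of top_b in the frame of rack between -0.022 and 0.022 m and z of top_b in the frame of rack between 0.04 and 0.056 m and x of top_c in the frame of rack between -0.075 and -0.05 m and y of top_c in the frame of rack between -0.122 and -0.078 m and z of top_c in the frame of rack between 0.04 and 0.056 m), for 0.2 s.
4. the bolt is home in its keeper (value of joint bolt above 0.03 m and value of joint gate above 0.0145 m), for 0.2 s.
At the end, for the whole second after the job is handed in: Lever over 0.7 rad; gate lowered over 14.5 mm; bolt pushed at least 30 mm; each upper dish flat on the deck, within 9 mm of the stop rail and 22 mm of its lane's middle; lower dishes in their nests; marker on the notebook, its centre over the cover; all at rest (all of step 3 and all of step 4 and value of joint lever above 0.7 rad and x of marker in the frame of notebook between -0.095 and 0.095 m and y of marker in the frame of notebook between -0.066 and 0.066 m and height (world z) of marker between 0.008 and 0.026 m and x of low_a in the frame of rack between 0.0575 and 0.0775 m and y of low_a in the frame of rack between 0.09 and 0.11 m and z of low_a in the frame of rack between 0.031 and 0.042 m and x of low_b in the frame of rack between 0.0575 and 0.0775 m and y of low_b in the frame of rack between -0.01 and 0.01 m and z of low_b in the frame of rack between 0.031 and 0.042 m and x of low_c in the frame of rack between 0.0575 and 0.0775 m and y of low_c in the frame of rack between -0.11 and -0.09 m and z of low_c in the frame of rack between 0.031 and 0.042 m and linear speed of each of marker, top_a, top_b, top_c below 0.02 m/s); the robot touches nothing.
It fails at once if an upper dish is lifted (more than 12 mm) off what it slides on (z of any of top_a, top_b, top_c in the frame of rack above 0.063 m).
It fails at once if a lower dish leaves its nest (not (x of low_a in the frame of rack between 0.0575 and 0.0775 m and y of low_a in the frame of rack between 0.09 and 0.11 m and z of low_a in the frame of rack between 0.031 and 0.042 m) or not (x of low_b in the frame of rack between 0.0575 and 0.0775 m and y of low_b in the frame of rack between -0.01 and 0.01 m and z of low_b in the frame of rack between 0.031 and 0.042 m) or not (x of low_c in the frame of rack between 0.0575 and 0.0775 m and y of low_c in the frame of rack between -0.11 and -0.09 m and z of low_c in the frame of rack between 0.031 and 0.042 m)).
It fails at once if a bystander is shifted by more than 2 cm (distance of any of amber_bottle, tip_beaker, tape from where it was at the start of the episode above 0.02 m).
Of top_a, top_b, top_c only 2 to 3 are there at a start; the rules pass over those that are not, and their reading is None.
At some moment in a run one of marker may be knocked a few centimetres aside while the robot is not near it.
Once in a run the grip may slacken for a moment while it holds something.
It also fails if it takes over 192 s, if anything falls off the work surface, if the arm or the gripper's body presses on something with over 40 N, if the wrist force passes 120 N, or if a joint passes its speed limit or range.

ROBOT

A 6-joint arm with a two-finger parallel gripper is mounted at the origin on a cart in front of the work surface, level with it; the furniture and walls round the work are solid. World frame = base frame: x ahead of the robot, y to its left, z up, the work surface at z = 0. Lengths are in m, angles in rad, forces in N, time in s.
With the tool pointing down it reaches from about 0.375 to 0.825 m from the base axis. Payload 5.5 kg.
Tool frame: the origin (TCP) lies midway between the tips of the shut fingers; the grasp point (between the pads) lies env.pinch_z behind it (env.pinch_z is the distance from the TCP to the grasp point, in m); z points along the fingers, y is the line along which they close (so a half turn about z gives the same grasp; the last joint's range is limited). The gripper opens to 85 mm and grips with 20 to 120 N. Pads are 22 mm wide; open, the fingers measure 114 mm over their backs; the gripper's body (76 mm by 85 mm) begins 54 mm behind the grasp point. The pads swing forward as they close: fully open they stand 13 mm farther back than shut.
Start: joints at [1.218, 0.314, -0.047, 1.21, 0, 1.571], TCP at [0.207, 0.563, 0.231] pointing down, gripper open.
Joint ranges: [-2.67, 2.67], [-0.69, 1.73], [-1.03, 1.25], [-2.08, 2.16], [-1.42, 1.45], [-3.14, 3.14]. Speed limits (rad/s): [2.39, 2.39, 3.01, 3.14, 3.14, 3.14].

INTERFACE

Orientations are given as a rotation vector (axis times angle).
In Python, from station import sense, capture, hand_in, recognise, cut_out, env gives the robot as it stands. The module is installed in compiled form; this text tells all that it offers.
- The arm moves only by the shell command python3 -m creep 'ROWS' [FORCE]. ROWS is JSON, a list of rows, each an object with "linear": the shift along the tool's x, y, z in cm, a list of three; "turn": the turn, a rotation vector about the tool's x, y, z in rad, a list of three; "grip": the finger opening in cm, from 0 to 8.54. A call has exactly 5 rows; each row is the pose to reach, as a shift and turn from the pose commanded when the call began, along the tool's axes at that moment; what a row does not reach only later rows make up. A row lasts 1/8 s, in which the tool goes at most 62.5 mm and 10.7 degrees, less where a joint would pass 70% of its speed; a pose out of reach is approached as far as the arm can. A call with a gripper value outside its range is refused whole. The fingers move at their own pace and stop on an object; FORCE is the grip in N (left out, the last holds). Time passes only in rows, so rows that repeat a pose let the fingers close, or fill a call up. It gives the time, the measured TCP pose, the force, the opening and the grip force at its end, in the units of the state.
- sense(): the state, without advancing time (a new reading comes with each control period).
- capture(name): name is "side" or "top"; returns a dict with "frame" (420x560x3 uint8, red, green, blue), "fx", "fy", "cx", "cy" (pixels), "cam_to_world" (4x4, takes a point from camera to world coordinates). Camera axes: x right, y up, looking along -z (the intrinsics and any distortion apply to the point x, -y, -z); pixel columns grow to the right and rows downward; lengths in m; the calibration is good to about 2 mm. A picture is of the moment at which its call begins. There is no depth.
- hand_in(): hands the job in; it is judged then, once.
Trained networks look in a picture, given as the dict that the camera call returned (one of the last four; its "shot" number tells which), for a name from the list of things; names that differ only in an ending like _2 or _b are one class to them, and where a whole thing is asked for, a point or a joint stands for the part that bears it (a point fixed in the world has none). Each returns a list of dicts, best first, with "score" (0 to 1); they miss things now and then, are a little off and sometimes report something else, mostly with a low value. They report only what shows in the picture. A call takes as long as a camera call. They do not tell look-alikes from the thing itself.
- recognise(picture, thing): "box" ([centre column, centre row, width, height] in pixels, round what is visible of it).
- cut_out(picture, thing): "mask" (420x560 bool, what is visible of it) and "box" ([centre column, centre row, width, height] in pixels, round what is visible of it).
The state is a dict: "time": time; "q": joint angles; "joint_vel": joint speeds; "joint_torque": joint torques, N m; "tool_pos": TCP position; "eef_rot": TCP orientation; "ft_force": force on the tool from outside, world axes, zero at the start; "ft_torque": the same for the moment, N m; "gripper_width": finger opening in m; "gripper_force": force on a finger pad.
Only numpy, scipy, OpenCV 4.12 (cv2) and the standard library are available. Lean on these libraries where they do the work, as an engineer would, in place of code of your own. Each camera call takes 0.05 s, during which the arm holds its last target. There are 200 camera calls.

## Working session

There is one attempt and no reset: what is moved stays moved. The work goes in short steps, Python scripts to look and compute and a shell command to move; the robot and the scene stay as the last step left them, time stands still between calls to the robot, and variables do not carry over. Pictures are saved under pics/ and viewed, at most 14 in all, crops included, and the job is handed in when it is done.

```bash
mkdir -p pics
python3 - <<'E'
from station import *
import cv2
print(sense(), env.pinch_z)
for n in("top","side"):
    c=capture(n); cv2.imwrite(f"pics/{n}0.png",c["frame"][:,:,::-1]); print({k:c[k] for k in c if k!="frame"})
    for t in["rack","top_a","low_a","marker","notebook","lever_nub","handle_post","bolt_knob","amber_bottle","tip_beaker","tape","lever","handle","gate"]:
        try: print(t,[(round(d["score"],2),[round(float(x)) for x in d["box"]]) for d in recognise(c,t)][:6])
        except Exception as e: print(t,e)
E
```

```text
{'time': 0.0, 'q': array([ 1.21796953e+00,  3.14248153e-01, -4.80662152e-02,  1.21022239e+00,
        3.83914938e-05,  1.57081519e+00]), 'joint_vel': array([-0.00043352,  0.00100196, -0.00010147, -0.00107726,  0.00192466,
       -0.0016227 ]), 'joint_torque': array([-1.84300108e-03, -5.39585853e+01,  3.39755487e+01,  1.92673010e-02,
       -2.22525900e-04, -5.45693624e-06]), 'tool_pos': array([0.20711737, 0.56249611, 0.23042696]), 'eef_rot': array([-5.51317580e-01, -3.09248924e+00,  2.68055663e-03]), 'ft_force': array([ 0.00568748,  0.51379079, -0.34881906]), 'ft_torque': array([-0.01274613,  0.01166581,  0.00692241]), 'gripper_force': 0.0, 'gripper_width': 0.08530004716396926} 0.0187
{'fx': 405.95768335718884, 'fy': 405.95768335718884, 'cx': 275.69907086602547, 'cy': 208.79489464332835, 'cam_to_world': array([[-5.82272816e-02,  9.74818822e-01, -2.15262278e-01,
         3.07022731e-01],
       [-9.98303320e-01, -5.69124999e-02,  1.23064407e-02,
        -2.69340415e-02],
       [-2.54564322e-04,  2.15613617e-01,  9.76478727e-01,
         1.21330264e+00],
       [ 0.00000000e+00,  0.00
[... 1171 characters left out ...]
95, 240, 122, 141])]
top_a [(0.91, [322, 239, 22, 19]), (0.88, [386, 306, 27, 23])]
low_a [(0.72, [238, 195, 12, 14]), (0.57, [306, 228, 15, 6]), (0.46, [291, 206, 15, 15]), (0.45, [323, 248, 20, 9])]
marker [(0.59, [276, 232, 25, 26])]
notebook [(0.58, [188, 184, 67, 39])]
lever_nub [(0.53, [334, 264, 22, 16])]
handle_post [(0.98, [322, 278, 44, 44])]
bolt_knob []
amber_bottle [(0.84, [258, 319, 18, 40]), (0.31, [350, 352, 31, 46])]
tip_beaker [(0.64, [350, 353, 35, 46]), (0.24, [306, 229, 13, 4])]
tape [(0.76, [245, 163, 28, 19]), (0.6, [335, 262, 20, 21])]
lever [(0.58, [334, 263, 19, 17])]
handle [(0.76, [322, 277, 46, 50]), (0.66, [296, 240, 121, 143])]
gate [(0.69, [294, 222, 44, 74])]
```

Run:
```python
import cv2
a=cv2.imread("pics/top0.png")[140:305,160:400]; cv2.imwrite("pics/t1.png",cv2.resize(a,None,fx=3.33,fy=3.33,interpolation=cv2.INTER_CUBIC))
a=cv2.imread("pics/side0.png")[150:350,180:446]; cv2.imwrite("pics/s1.png",cv2.resize(a,None,fx=3,fy=3,interpolation=cv2.INTER_CUBIC))
```

```text
(no output)
```

View pics/t1.png

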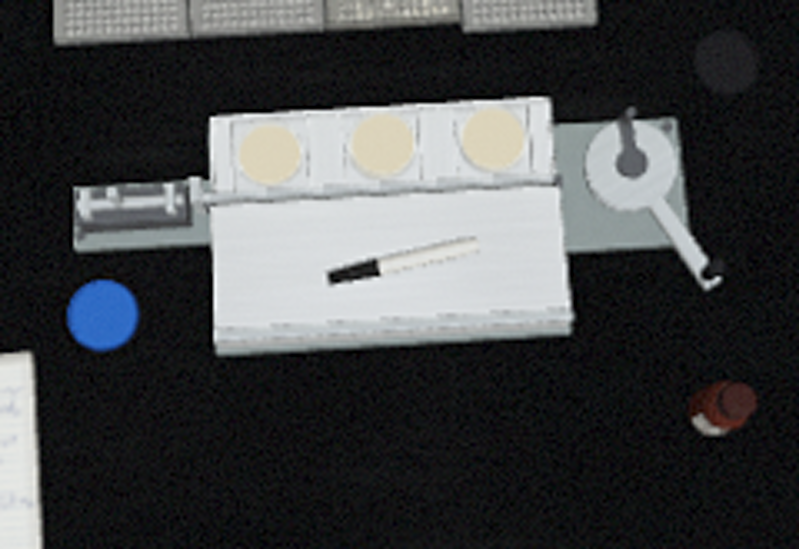

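View pics/s1.png

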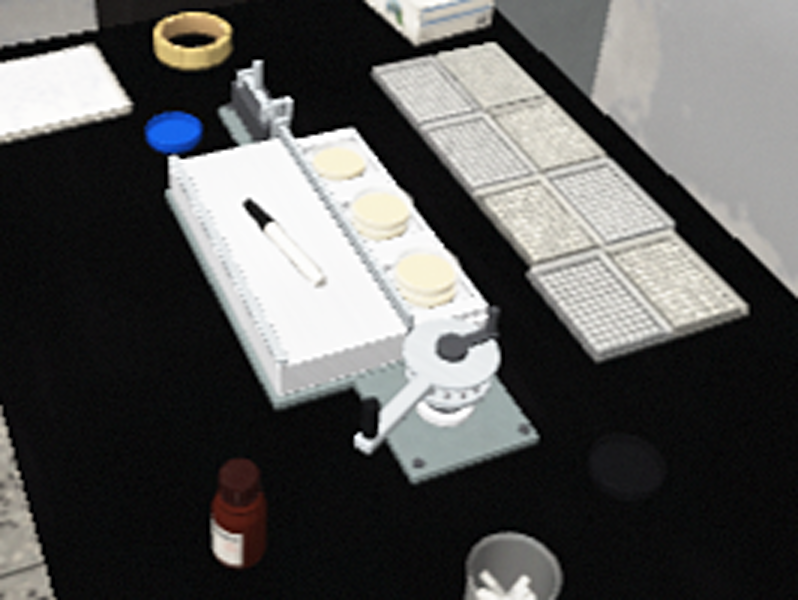

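```bash
cat > h.py <<'E'
import numpy as np, cv2
from station import *
from scipy.spatial.transform import Rotation as R
from scipy.optimize import least_squares
def proj(c,P):
    T=np.linalg.inv(c["cam_to_world"]); p=np.atleast_2d(P)@T[:3,:3].T+T[:3,3]
    return np.c_[c["cx"]-c["fx"]*p[:,0]/p[:,2], c["cy"]+c["fy"]*p[:,1]/p[:,2]]
def hit(c,uv,z):
    T=c["cam_to_world"]; d=T[:3,:3]@np.array([(uv[0]-c["cx"])/c["fx"],-(uv[1]-c["cy"])/c["fy"],-1]); o=T[:3,3]
    return o+d*(z-o[2])/d[2]
def tri(c1,u1,c2,u2,g=(.55,0,.05)):
    return least_squares(lambda p:np.r_[(proj(c1,p)[0]-u1),(proj(c2,p)[0]-u2)],g)
def r2w(rk,P):  # rk = x,y,yaw ; P in mm
    P=np.atleast_2d(P)/1000.; c,s=np.cos(rk[2]),np.sin(rk[2])
    return np.c_[rk[0]+c*P[:,0]-s*P[:,1], rk[1]+s*P[:,0]+c*P[:,1], P[:,2]]
def w2r(rk,P):
    d=np.atleast_2d(P)-[rk[0],rk[1],0]; c,s=np.cos(rk[2]),np.sin(rk[2])
    return 1000*np.c_[c*d[:,0]+s*d[:,1], -s*d[:,0]+c*d[:,1], d[:,2]]
def beige(c):
    h=cv2.cvtColor(c["frame"],cv2.COLOR_RGB2HSV); m=cv2.inRange(h,(12,35,150),(30,140,255))
    n,_,st,ce=cv2.connectedComponentsWithStats(m); return [(ce[i].round(1),st[i].tolist()) for i in range(1,n) if st[i][4]>60]
def grab(name,fn=None,box=None,k=3):
    c=capture(name)
    if fn:
        f=c["frame"][:,:,::-1]
        if box: f=f[box[1]:box[3],box[0]:box[2]]
        cv2.imwrite(f"pics/{fn}.png",cv2.resize(f,None,fx=k,fy=k,interpolation=cv2.INTER_CUBIC))
    return c
E
python3 - <<'E'
from h import *
t=capture("top");s=capture("side")
for c in(t,s): print(beige(c))
T=lambda u,v:(160+u/3.33-.35,140+v/3.33-.35)
S=lambda u,v:(180+u/3-.33,150+v/3-.33)
# rack-frame feature, camera, pixel
obs=[((67,100,50),t,T(270,153)),((67,0,64),t,T(382,143)),((67,-100,64),t,T(494,138)),((30,-215,78),t,T(630,165)),
((67,100,50),s,S(338,163)),((67,0,64),s,S(380,212)),((67,-100,64),s,S(425,275)),((30,-215,86),s,S(453,346)),
((-100,155,57),t,T(217,325)),((-100,-155,57),t,T(573,312))]
f=lambda r:np.concatenate([proj(c,r2w(r,P))[0]-u for P,c,u in obs])
r=least_squares(f,[.56,-.03,0],loss="soft_l1"); print(r.x.round(4)); print(f(r.x).reshape(-1,2).round(1))
rk=r.x; np.save("rk.npy",rk)
nub=tri(t,T(629,113),s,S(491,315)); post=tri(t,T(715,263),s,S(371,404))
for n,q in(("nub",nub),("post",post)):
    w=w2r(rk,q.x)[0]; print(n,q.x.round(3),q.cost,w.round(1),np.hypot(*(w[:2]-[30,-215])),np.arctan2(w[1]+215,w[0]-30))
kn=tri(t,T(82,190),s,S(258,68));print("knobL",kn.x,kn.cost,w2r(rk,kn.x))
kn=tri(t,T(197,183),s,S(282,105));print("keeper?",kn.x,kn.cost,w2r(rk,kn.x))
for k,z in(("marker",.065),):
    m=cut_out(t,k)[0]["mask"]; v,u=np.nonzero(m); print(k,hit(t,(u.mean(),v.mean()),z), len(u), cv2.minAreaRect(np.c_[u,v].astype(np.float32)))
m=cut_out(t,"notebook")[0]["mask"];v,u=np.nonzero(m);q=cv2.minAreaRect(np.c_[u,v].astype(np.float32));print(q,[hit(t,p,.011).round(3) for p in cv2.boxPoints(q)])
print(hit(t,(T(722,265)),.0), [hit(t,T(*p),.057).round(3) for p in((332,277),(478,244))])
print("bottle",hit(t,(372.5,268),0))
E
```

```text
[(array([433.2, 105.4]), [412, 89, 45, 36, 734]), (array([274.7, 182.8]), [267, 175, 17, 16, 217]), (array([307.8, 181.1]), [300, 174, 17, 16, 217]), (array([240.7, 185.9]), [233, 179, 17, 15, 211]), (array([131.9, 211.2]), [115, 195, 34, 32, 354])]
[(array([200.9,  15. ]), [183, 0, 70, 46, 774]), (array([243.4, 162.9]), [231, 154, 26, 19, 281]), (array([293.5, 204. ]), [285, 200, 16, 10, 75]), (array([307.4, 219.7]), [299, 215, 17, 11, 83]), (array([322. , 240.5]), [313, 236, 18, 12, 114]), (array([496.6, 330.6]), [460, 307, 70, 58, 1046])]
[ 5.726e-01 -4.360e-02 -4.000e-04]
[[ 0.6  0.1]
 [ 0.5 -0.1]
 [ 0.8 -0.5]
 [ 0.9  0.1]
 [ 0.4 -2.8]
 [ 0.2 -3.9]
 [ 0.7 -3.5]
 [-0.2 -1.3]
 [-0.6  4.9]
 [ 0.3  2.6]]
nub [ 0.641 -0.254  0.1  ] 0.49278582322620657 [  68.5 -210.8  100.4] 38.77134973042366 0.10870738720041945
post [ 0.505 -0.312  0.107] 0.7107877830726539 [ -68.  -268.5  106.5] 111.60560772696746 -2.641873649552777
knobL [0.61247942 0.22321072 0.06235476] 0.00019873240154982667 [[ 39.72545394 266.82888146  62.35476448]]
keeper? [0.60485631 0.1205161  0.08064564] 1.3251495239091013 [[ 32.1428923  164.1312639   80.64563673]]
marker [ 0.5335458  -0.05731311  0.065     ] 231 ((280.6734313964844, 218.2155303955078), (6.331750392913818, 44.38115310668945), 76.37300109863281)
((144.9764404296875, 283.95758056640625), (74.62515258789062, 52.254981994628906), 87.51044464111328) [array([0.481, 0.435, 0.011]), array([0.479, 0.28 , 0.011]), array([0.264, 0.271, 0.011]), array([0.266, 0.42 , 0.011])]
[ 0.52415363 -0.3464732   0.        ] [array([0.523, 0.008, 0.057]), array([ 0.545, -0.121,  0.057])]
bottle [ 0.37829306 -0.3182906   0.        ]
```

Run:
```python
import cv2
a=cv2.imread("pics/top0.png")[170:230,170:230]; a=cv2.resize(a,None,fx=6,fy=6,interpolation=cv2.INTER_CUBIC)
b=cv2.imread("pics/side0.png")[150:210,240:300]; b=cv2.resize(b,None,fx=6,fy=6,interpolation=cv2.INTER_CUBIC)
cv2.imwrite("pics/bolt.png",cv2.hconcat([a,b]))
```

```text
(no output)
```

View pics/bolt.png

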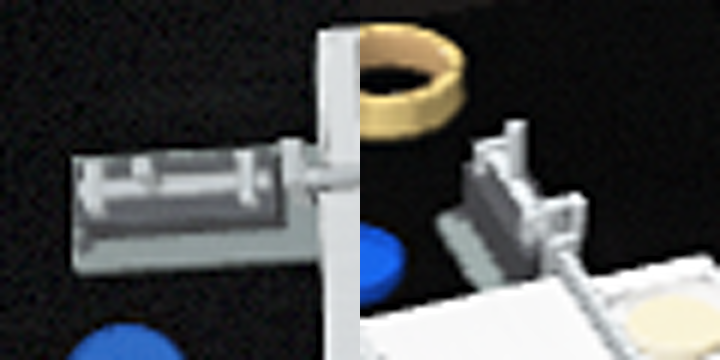

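Run:
```python
from h import *
t=capture("top");s=capture("side")
for c,L in((t,[(240.7,185.9),(274.7,182.8),(307.8,181.1)]),(s,[(293.5,204),(307.4,219.7),(322,240.5)])):
    print([hit(c,u,z).round(4) for u,z in zip(L,(.05,.064,.064))])
T=lambda u,v:(160+u/3.33-.35,140+v/3.33-.35)
S=lambda u,v:(180+u/3-.33,150+v/3-.33)
print("head",hit(t,T(630,165),.078),hit(s,S(453,350),.078))
obs=[((67,100,50),t,(240.7,185.9)),((67,0,64),t,(274.7,182.8)),((67,-100,64),t,(307.8,181.1)),((30,-215,78),t,T(630,165)),
((67,100,50),s,(293.5,204)),((67,0,64),s,(307.4,219.7)),((67,-100,64),s,(322,240.5)),((30,-215,86),s,S(453,346))]
f=lambda r:np.concatenate([proj(c,r2w(r,P))[0]-u for P,c,u in obs])
r=least_squares(f,[.56,-.03,0]); rk=r.x; print(rk.round(4)); print(f(rk).reshape(-1,2).round(1).tolist())
for P in [(-90,155,57),(-90,-155,57),(-100,155,57),(22,155,49),(108,155,46),(108,-155,46),(27,155,61),(30,-215,86)]:
    p,q=proj(t,r2w(rk,P))[0],proj(s,r2w(rk,P))[0]; print(P,((p-[160,140]+.35)*3.33).round(),((q-[180,150]+.33)*3).round())
np.save("rk.npy",rk)
```

```text
[array([0.6391, 0.0582, 0.05  ]), array([ 0.6387, -0.043 ,  0.064 ]), array([ 0.6382, -0.1406,  0.064 ])]
[array([0.6362, 0.0421, 0.05  ]), array([ 0.6355, -0.0581,  0.064 ]), array([ 0.6345, -0.1534,  0.064 ])]
head [ 0.60294781 -0.25598209  0.078     ] [ 0.60319158 -0.26026503  0.078     ]
[ 0.5719 -0.0456 -0.0019]
[[1.3, -0.1], [0.9, -0.1], [1.7, -0.3], [1.6, 0.4], [-0.7, -2.4], [-0.8, -2.8], [0.1, -2.1], [-0.2, -0.7]]
(-90, 155, 57) [217. 330.] [178. 152.]
(-90, -155, 57) [575. 310.] [289. 357.]
(-100, 155, 57) [217. 342.] [169. 154.]
(22, 155, 49) [214. 206.] [280. 136.]
(108, 155, 46) [212. 115.] [354. 122.]
(108, -155, 46) [555.  96.] [494. 308.]
(27, 155, 61) [212. 198.] [284. 126.]
(30, -215, 86) [637. 164.] [452. 344.]
```

```bash
cat >> h.py <<'E'
rk=np.array([.572,-.0430,-.003])
def go(*wps):
    """wps: (x,y,z,heading of tool y). Prints shift (cm) and turn from the present pose, and the rows each leg needs."""
    s=sense(); R0=R.from_rotvec(s["eef_rot"]); p=s["tool_pos"]; lp,lr=p,R0
    for x,y,z,a in wps:
        Rd=R.from_matrix(np.c_[[np.sin(a),-np.cos(a),0],[np.cos(a),np.sin(a),0],[0,0,-1]])
        L=R0.inv().apply(np.array([x,y,z])-p)*100; t=(R0.inv()*Rd).as_rotvec()
        n=max(np.linalg.norm(np.array([x,y,z])-lp)/.0625,np.degrees((lr.inv()*Rd).magnitude())/10.7)
        print("lin",L.round(1).tolist(),"turn",t.round(2).tolist(),"rows",round(n,1)); lp,lr=np.array([x,y,z]),Rd
E
python3 -c "
from h import *
import sys
go((.534,-.0565,.2,.17),(.534,-.0565,.0515,.17))"
```

```text
Traceback (most recent call last):
  File "h.py", line 34, in go
    Rd=R.from_matrix(np.c_[[np.sin(a),-np.cos(a),0],[np.cos(a),np.sin(a),0],[0,0,-1]])
  File "scipy/spatial/transform/_rotation.pyx", line 1143, in scipy.spatial.transform._rotation.Rotation.from_matrix
ValueError: Non-positive determinant (left-handed or null coordinate frame) in rotation matrix 0: [[ 0.16918235  0.98558477  0.        ]
 [-0.98558477  0.16918235  0.        ]
 [ 0.          0.         -1.        ]].
```

```bash
sed -i 's/\[np.sin(a),-np.cos(a),0\]/[-np.sin(a),np.cos(a),0]/' h.py
cat > go.sh <<'E'
python3 -c "
from h import *
go($1)"
E
bash go.sh '(.534,-.0565,.2,.17),(.534,-.0565,.0515,.17)'
```

```text
lin [-52.1, -46.9, 3.1] turn [-0.0, -0.0, 1.05] rows 11.2
lin [-52.1, -46.9, 18.0] turn [-0.0, -0.0, 1.05] rows 2.4
```

```bash
python3 -m creep '[{"linear":[-4.5,-4,0.3],"turn":[0,0,0.09],"grip":4},{"linear":[-9,-8,0.6],"turn":[0,0,0.18],"grip":4},{"linear":[-13.5,-12,0.9],"turn":[0,0,0.27],"grip":4},{"linear":[-18,-16,1.2],"turn":[0,0,0.36],"grip":4},{"linear":[-22.5,-20,1.5],"turn":[0,0,0.45],"grip":4}]' 40; bash go.sh '(.534,-.0565,.2,.17),(.534,-.0565,.0515,.17)'
```

```text
time: 2.42
tool_pos: [0.3501, 0.296, 0.2165]
eef_rot: [1.231, 2.89, 0.001]
ft_force: [1.5, -0.1, 0.4]
gripper_width: 0.04
gripper_force: 0.0
lin [-38.2, -11.2, 1.6] turn [0.0, -0.0, 0.6] rows 6.4
lin [-38.2, -11.2, 16.5] turn [0.0, -0.0, 0.6] rows 2.4
```

```bash
python3 -m creep '[{"linear":[-6,-1.8,0.3],"turn":[0,0,0.12],"grip":4},{"linear":[-12,-3.6,0.6],"turn":[0,0,0.24],"grip":4},{"linear":[-18,-5.4,0.9],"turn":[0,0,0.36],"grip":4},{"linear":[-24,-7.1,1.2],"turn":[0,0,0.48],"grip":4},{"linear":[-30,-8.8,1.4],"turn":[0,0,0.6],"grip":4}]' >/dev/null; bash go.sh '(.534,-.0565,.2,.17),(.534,-.0565,.08,.17),(.534,-.0565,.0515,.17)'
```

```text
lin [-8.1, 2.6, 0.3] turn [0.0, -0.0, -0.01] rows 1.4
lin [-8.1, 2.6, 12.3] turn [0.0, -0.0, -0.01] rows 1.9
lin [-8.1, 2.6, 15.1] turn [0.0, -0.0, -0.01] rows 0.5
```

```bash
python3 -m creep '[{"linear":[-5,1.6,0.3],"turn":[0,0,0],"grip":4},{"linear":[-8.1,2.6,3],"turn":[0,0,0],"grip":4},{"linear":[-8.1,2.6,8],"turn":[0,0,0],"grip":4},{"linear":[-8.1,2.6,12.3],"turn":[0,0,0],"grip":4},{"linear":[-8.1,2.6,12.3],"turn":[0,0,0],"grip":4}]'; bash go.sh '(.534,-.0565,.0515,.17)'
python3 - <<'E'
from h import *
grab("side","m1",(200,150,400,300),4)
E
```

```text
time: 3.68
tool_pos: [0.5302, -0.0542, 0.0764]
eef_rot: [-2.024, -2.395, 0.006]
ft_force: [-0.3, 1.0, -0.1]
gripper_width: 0.0399
gripper_force: 0.0
lin [-0.3, 0.4, 2.5] turn [-0.01, -0.0, -0.0] rows 0.4
```

View pics/m1.png

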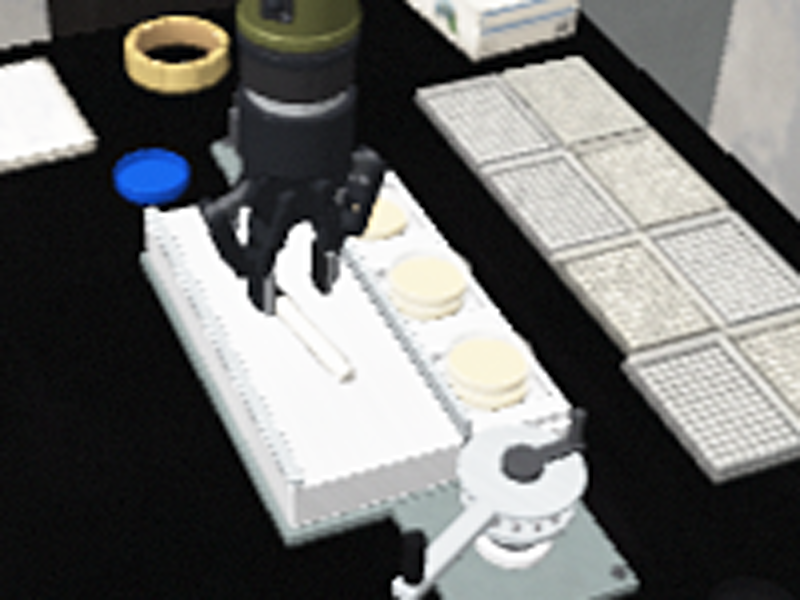

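The fingers straddle the marker at about (265–330, 290), so I'll lower and close.

```bash
python3 -m creep '[{"linear":[-0.3,0.4,2],"turn":[0,0,0],"grip":4},{"linear":[-0.3,0.4,2.4],"turn":[0,0,0],"grip":4},{"linear":[-0.3,0.4,2.4],"turn":[0,0,0],"grip":1},{"linear":[-0.3,0.4,2.4],"turn":[0,0,0],"grip":1},{"linear":[-0.3,0.4,2.4],"turn":[0,0,0],"grip":1}]' 40; bash go.sh '(.534,-.0565,.16,.17),(.40,.345,.1,0.17),(.40,.345,.015,.17)'
```

```text
time: 4.35
tool_pos: [0.5388, -0.0567, 0.057]
eef_rot: [2.026, 2.399, 0.002]
ft_force: [-1.6, 0.6, 6.9]
gripper_width: 0.0131
gripper_force: 37.2
lin [0.1, -0.4, -10.3] turn [0.0, 0.0, -0.0] rows 1.7
lin [41.9, -7.0, -4.3] turn [0.0, 0.0, -0.0] rows 6.8
lin [41.9, -7.0, 4.2] turn [0.0, 0.0, -0.0] rows 1.4
```

```bash
python3 -m creep '[{"linear":[0,0,0],"turn":[0,0,0],"grip":3.6},{"linear":[0,0,0],"turn":[0,0,0],"grip":3.6},{"linear":[0,0,0],"turn":[0,0,0],"grip":3.6},{"linear":[0,0,0],"turn":[0,0,0],"grip":3.6},{"linear":[0,0,0],"turn":[0,0,0],"grip":3.6}]' 40; bash go.sh '(.536,-.0565,.0515,.17)'
```

```text
time: 4.97
tool_pos: [0.5378, -0.0567, 0.0552]
eef_rot: [-2.027, -2.4, 0.0]
ft_force: [0.1, 0.6, -0.4]
gripper_width: 0.0363
gripper_force: 0.0
lin [0.1, -0.2, 0.4] turn [-0.0, -0.0, -0.0] rows 0.1
```

```bash
python3 -m creep '[{"linear":[0.1,-0.1,0.4],"turn":[0,0,0],"grip":3.6},{"linear":[0.1,-0.1,0.4],"turn":[0,0,0],"grip":3.6},{"linear":[0.1,-0.1,0.4],"turn":[0,0,0],"grip":1},{"linear":[0.1,-0.1,0.4],"turn":[0,0,0],"grip":1},{"linear":[0.1,-0.1,0.4],"turn":[0,0,0],"grip":1}]' 40; bash go.sh '(.534,-.0565,.0515,.17),(.534,-.0565,.16,.17),(.40,.345,.1,0.17),(.40,.345,.015,.17)'
```

```text
time: 5.6
tool_pos: [0.5369, -0.0559, 0.0515]
eef_rot: [2.027, 2.4, 0.0]
ft_force: [0.6, -0.3, 1.2]
gripper_width: 0.0138
gripper_force: 39.0
lin [-0.0, -0.3, -0.0] turn [0.0, 0.0, -0.0] rows 0.0
lin [-0.0, -0.3, -10.9] turn [0.0, 0.0, -0.0] rows 1.7
lin [41.8, -6.8, -4.9] turn [0.0, 0.0, -0.0] rows 6.8
lin [41.8, -6.8, 3.6] turn [0.0, 0.0, -0.0] rows 1.4
```

```bash
python3 -m creep '[{"linear":[0,0,-3],"turn":[0,0,0],"grip":1},{"linear":[0,0,-7],"turn":[0,0,0],"grip":1},{"linear":[4,-0.7,-8],"turn":[0,0,0],"grip":1},{"linear":[9,-1.5,-8],"turn":[0,0,0],"grip":1},{"linear":[14,-2.3,-8],"turn":[0,0,0],"grip":1}]'; python3 -m creep '[{"linear":[5,-0.8,0],"turn":[0,0,0],"grip":1},{"linear":[10,-1.6,0],"turn":[0,0,0],"grip":1},{"linear":[15,-2.4,0],"turn":[0,0,0],"grip":1},{"linear":[20,-3.2,0],"turn":[0,0,0],"grip":1},{"linear":[25,-4,1],"turn":[0,0,0],"grip":1}]';  bash go.sh '(.40,.345,.1,0.17),(.40,.345,.016,.17)'
```

```text
time: 6.22
tool_pos: [0.4903, 0.0794, 0.1317]
eef_rot: [2.028, 2.399, 0.001]
ft_force: [1.0, 0.3, 0.3]
gripper_width: 0.0135
gripper_force: 39.0
time: 6.85
tool_pos: [0.4093, 0.32, 0.122]
eef_rot: [2.027, 2.4, 0.003]
ft_force: [1.1, 0.2, -0.5]
gripper_width: 0.0139
gripper_force: 39.0
lin [2.6, -0.5, 2.2] turn [0.0, -0.0, -0.0] rows 0.6
lin [2.6, -0.5, 10.6] turn [0.0, -0.0, -0.0] rows 1.3
```

```bash
python3 -m creep '[{"linear":[2.6,-0.5,3],"turn":[0,0,0],"grip":1},{"linear":[2.6,-0.5,6],"turn":[0,0,0],"grip":1},{"linear":[2.6,-0.5,8.5],"turn":[0,0,0],"grip":1},{"linear":[2.6,-0.5,9.6],"turn":[0,0,0],"grip":1},{"linear":[2.6,-0.5,9.6],"turn":[0,0,0],"grip":1}]';  bash go.sh '(.40,.345,.0145,.17)'
python3 - <<'E'
from h import *
c=grab("side","m2",(90,100,290,250),4)
E
```

```text
time: 7.48
tool_pos: [0.3998, 0.3425, 0.0249]
eef_rot: [-2.027, -2.4, 0.002]
ft_force: [-0.5, -0.4, 0.4]
gripper_width: 0.0138
gripper_force: 39.0
lin [0.2, 0.1, 1.0] turn [-0.0, 0.0, -0.0] rows 0.2
```

View pics/m2.png

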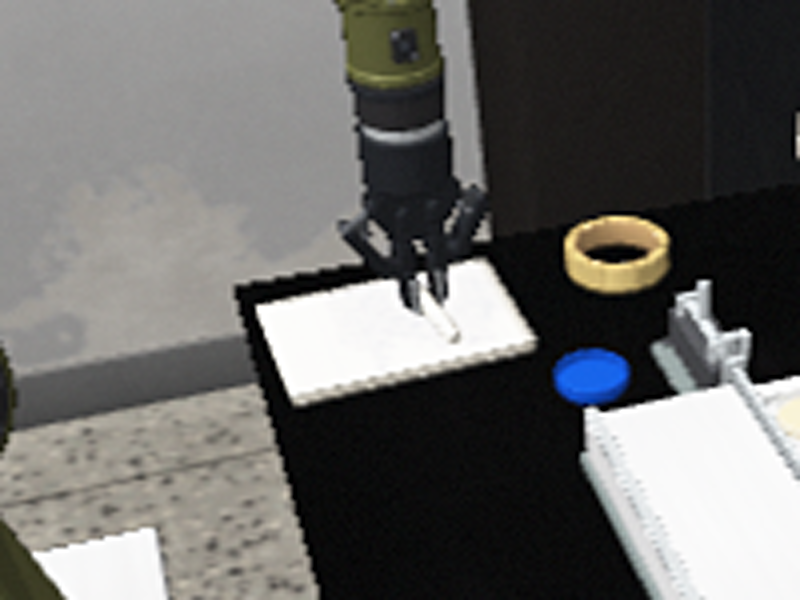

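The marker hangs in the grip over the notebook at (435, 310). Next I lower it, release and retreat.

```bash
python3 -m creep '[{"linear":[0,0,0.5],"turn":[0,0,0],"grip":1},{"linear":[0,0,1],"turn":[0,0,0],"grip":1},{"linear":[0,0,1],"turn":[0,0,0],"grip":1},{"linear":[0,0,1],"turn":[0,0,0],"grip":3},{"linear":[0,0,1],"turn":[0,0,0],"grip":3}]'; python3 -m creep '[{"linear":[0,0,0],"turn":[0,0,0],"grip":3},{"linear":[0,0,-3],"turn":[0,0,0],"grip":3},{"linear":[0,0,-9],"turn":[0,0,0],"grip":3},{"linear":[0,0,-14],"turn":[0,0,0],"grip":3},{"linear":[0,0,-14],"turn":[0,0,0],"grip":3}]'; bash go.sh '(.641,-.265,.16,1.571),(.640,-.258,.09,1.571)'
```

```text
time: 8.15
tool_pos: [0.4002, 0.343, 0.0155]
eef_rot: [2.027, 2.4, 0.0]
ft_force: [0.6, -0.6, -0.4]
gripper_width: 0.0298
gripper_force: 0.0
time: 8.78
tool_pos: [0.4026, 0.3451, 0.1598]
eef_rot: [2.026, 2.399, 0.013]
ft_force: [-0.1, 0.4, 0.7]
gripper_width: 0.0297
gripper_force: 0.0
lin [-64.1, 13.3, -0.2] turn [0.01, 0.0, -1.4] rows 10.5
lin [-63.5, 13.3, 6.8] turn [0.01, 0.0, -1.4] rows 1.1
```

```bash
python3 -m creep '[{"linear":[-5,1,0],"turn":[0,0,0.17],"grip":3},{"linear":[-11,2.2,0],"turn":[0,0,0.34],"grip":3},{"linear":[-17,3.5,0],"turn":[0,0,0.51],"grip":3},{"linear":[-23,4.7,0],"turn":[0,0,0.68],"grip":3},{"linear":[-29,6,0],"turn":[0,0,0.85],"grip":3}]'; bash go.sh '(.641,-.256,.16,-1.571),(.640,-.256,.09,-1.571)'; python3 -c "
from h import *
print(sense()['q'])"
```

```text
time: 9.4
tool_pos: [0.5076, 0.0651, 0.1544]
eef_rot: [-2.84, -1.343, 0.001]
ft_force: [1.2, 0.0, 0.4]
gripper_width: 0.03
gripper_force: 0.0
lin [-16.4, 30.7, -0.6] turn [-0.0, 0.0, 0.88] rows 5.6
lin [-16.4, 30.6, 6.4] turn [-0.0, 0.0, 0.88] rows 1.1
[ 1.27439126e-01  1.95730961e-01 -3.81376563e-01  9.94679166e-01
  1.40405636e-04  2.38565706e+00]
```

```bash
python3 -m creep '[{"linear":[-3,5,-0.5],"turn":[0,0,0.17],"grip":3},{"linear":[-6,10.5,-0.5],"turn":[0,0,0.34],"grip":3},{"linear":[-9,16,-0.5],"turn":[0,0,0.51],"grip":3},{"linear":[-12,21.5,-0.5],"turn":[0,0,0.68],"grip":3},{"linear":[-14.4,27,-0.5],"turn":[0,0,0.85],"grip":3}]' >/dev/null; bash go.sh '(.641,-.256,.14,-1.571),(.640,-.256,.09,-1.571)'
```

```text
lin [1.3, 3.9, 1.9] turn [-0.0, 0.0, 0.03] rows 0.7
lin [1.2, 3.9, 6.9] turn [-0.0, 0.0, 0.03] rows 0.8
```

```bash
python3 -m creep '[{"linear":[1.2,3.9,1],"turn":[0,0,0.03],"grip":3},{"linear":[1.2,3.9,2],"turn":[0,0,0.03],"grip":3},{"linear":[1.2,3.9,3],"turn":[0,0,0.03],"grip":3},{"linear":[1.2,3.9,3.5],"turn":[0,0,0.03],"grip":3},{"linear":[1.2,3.9,3.5],"turn":[0,0,0.03],"grip":3}]'; bash go.sh '(.640,-.256,.09,-1.571)';python3 - <<'E'
from h import *
c=grab("side","n1",(270,190,400,288),6)
E
```

```text
time: 10.65
tool_pos: [0.6397, -0.2522, 0.125]
eef_rot: [-3.141, -0.016, 0.001]
ft_force: [0.8, -0.2, -0.4]
gripper_width: 0.0302
gripper_force: 0.0
lin [0.0, 0.4, 3.5] turn [-0.0, 0.0, 0.01] rows 0.6
```

View pics/n1.png

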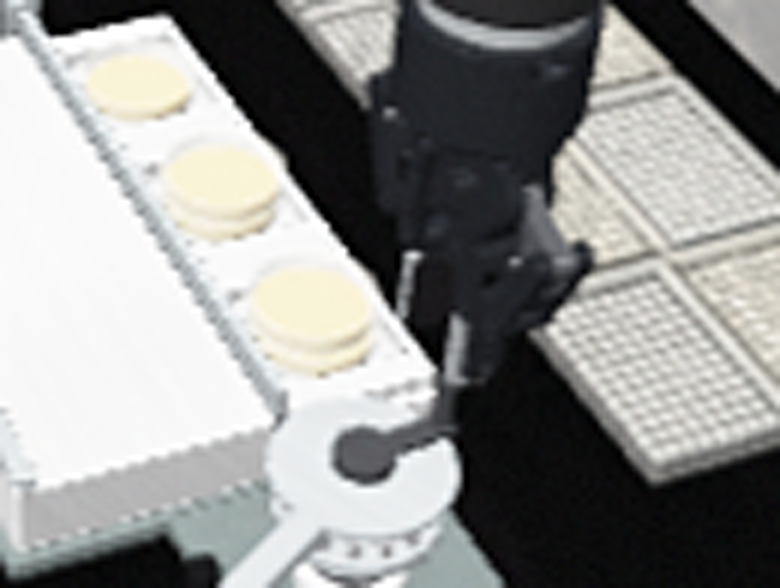

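Run:
```python
from h import *
c=capture("side")
print("nub top",hit(c,(344.3,254.3),.110), "arm end", hit(c,(344.3,261.7),.087),"hub",hit(c,(270+365/6,190+452/6),.086))
s=sense(); p=s["tool_pos"]
for d in(.0151,-.0151): print((proj(c,p+[0,d,.004])[0]-[270,190])*6)
```

```text
nub top [ 0.63621071 -0.26255451  0.11      ] arm end [ 0.63749962 -0.26580414  0.087     ] hub [ 0.60078436 -0.2640215   0.086     ]
[430.57123542 308.95884494]
[467.05648202 356.10320382]
```

```bash
python3 -m creep '[{"linear":[0,0.4,0],"turn":[0,0,0],"grip":2.6},{"linear":[0,0.4,1],"turn":[0,0,0],"grip":2.6},{"linear":[0,0.4,2],"turn":[0,0,0],"grip":2.6},{"linear":[0,0.4,3],"turn":[0,0,0],"grip":2.6},{"linear":[0,0.4,3.2],"turn":[0,0,0],"grip":2.6}]'
python3 - <<'E'
from h import *
import math
s=[]
for b in(.25,.5,.75,1.0,1.15):
    s.append((.603+.037*math.cos(b)-.006*math.sin(b),-.257+.037*math.sin(b)+.006*math.cos(b),.092,b-1.571))
go(*s)
E
```

```text
time: 11.38
tool_pos: [0.6392, -0.2572, 0.0918]
eef_rot: [-3.141, -0.014, 0.003]
ft_force: [-0.9, -1.0, -0.6]
gripper_width: 0.026
gripper_force: 0.0
lin [-0.2, -1.5, -0.0] turn [-0.0, 0.0, -0.24] rows 1.3
lin [-0.6, -2.3, -0.0] turn [-0.0, 0.0, -0.49] rows 1.3
lin [-1.3, -3.0, -0.0] turn [-0.0, 0.0, -0.74] rows 1.3
lin [-2.1, -3.5, -0.0] turn [-0.0, 0.0, -0.99] rows 1.3
lin [-2.6, -3.7, -0.0] turn [-0.0, 0.0, -1.14] rows 0.8
```

```bash
python3 -m creep '[{"linear":[0,-0.8,0],"turn":[0,0,-0.12],"grip":2.6},{"linear":[-0.2,-1.5,0],"turn":[0,0,-0.24],"grip":2.6},{"linear":[-0.4,-1.9,0],"turn":[0,0,-0.37],"grip":2.6},{"linear":[-0.6,-2.3,0],"turn":[0,0,-0.49],"grip":2.6},{"linear":[-0.9,-2.6,0],"turn":[0,0,-0.61],"grip":2.6}]'
python3 - <<'E'
from h import *
import math
go(*[(.603+.037*math.cos(b)-.006*math.sin(b),-.257+.037*math.sin(b)+.006*math.cos(b),.092,b-1.571) for b in(.75,.9,1.0,1.15)])
E
```

```text
time: 12.0
tool_pos: [0.6311, -0.232, 0.0934]
eef_rot: [2.989, 0.962, 0.0]
ft_force: [0.6, -2.3, -1.0]
gripper_width: 0.0257
gripper_force: 1.0
lin [-0.2, -0.7, 0.1] turn [0.0, 0.0, -0.13] rows 0.7
lin [-0.3, -1.2, 0.1] turn [0.0, 0.0, -0.28] rows 0.8
lin [-0.5, -1.5, 0.1] turn [0.0, 0.0, -0.38] rows 0.5
lin [-0.8, -2.0, 0.1] turn [0.0, 0.0, -0.53] rows 0.8
```

```bash
python3 -m creep '[{"linear":[-0.1,-0.5,0.1],"turn":[0,0,-0.13],"grip":2.6},{"linear":[-0.3,-1.1,0.1],"turn":[0,0,-0.26],"grip":2.6},{"linear":[-0.5,-1.5,0.1],"turn":[0,0,-0.38],"grip":2.6},{"linear":[-0.8,-2.0,0.1],"turn":[0,0,-0.53],"grip":2.6},{"linear":[-0.8,-2.0,0.1],"turn":[0,0,-0.53],"grip":2.6}]'
python3 - <<'E'
from h import *
c=grab("side","n2",(270,190,400,288),6)
E
```

```text
time: 12.62
tool_pos: [0.6136, -0.2206, 0.093]
eef_rot: [2.637, 1.704, 0.001]
ft_force: [1.2, -2.5, 0.6]
gripper_width: 0.0262
gripper_force: 1.3
```

View pics/n2.png

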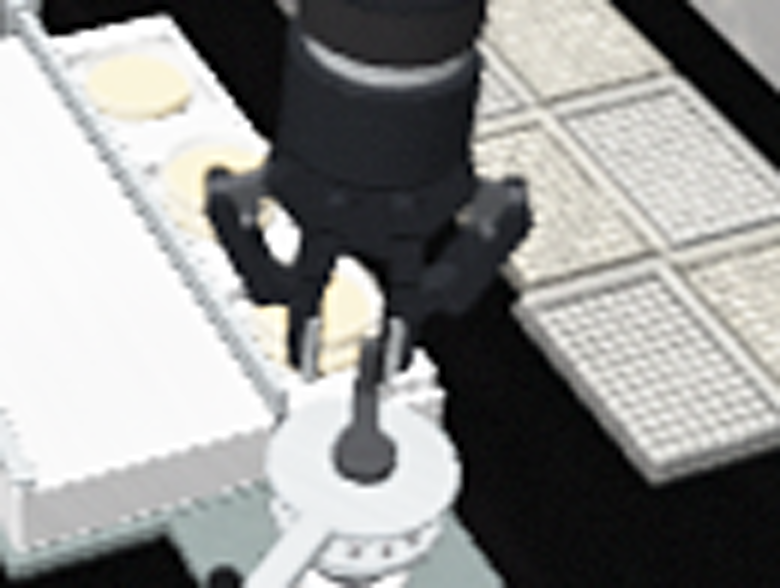

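```bash
python3 -m creep '[{"linear":[0,0.4,0],"turn":[0,0,0],"grip":3},{"linear":[0,0.4,-3],"turn":[0,0,0],"grip":3},{"linear":[0,0.4,-7],"turn":[0,0,0],"grip":3},{"linear":[4,-3,-7],"turn":[0,0,0],"grip":3},{"linear":[8,-6,-7],"turn":[0,0,0],"grip":3}]'
python3 - <<'E'
from h import *
t=grab("top","t3",(270,120,450,255),4);s=capture("side")
for n in ("handle_post","lever_nub","tip_beaker"): print(n,[(d["score"],d["box"]) for d in recognise(t,n)[:1]],[(d["score"],d["box"]) for d in recognise(s,n)[:2]])
print("beaker", hit(t,(419,208),.0),hit(t,(419,208),.082),hit(s,(350,374),0))
E
```

```text
time: 13.3
tool_pos: [0.5906, -0.1214, 0.1626]
eef_rot: [-2.639, -1.703, -0.001]
ft_force: [-0.1, 0.2, -0.0]
gripper_width: 0.0302
gripper_force: 0.0
handle_post [(0.46, [370.4, 201.3, 24.1, 41.5])] [(0.85, [323.4, 274.6, 44.5, 52.4]), (0.38, [298.2, 238.4, 125.9, 141.1])]
lever_nub [] [(0.68, [329.3, 261.2, 8.2, 21.8])]
tip_beaker [(0.91, [420.2, 208.8, 29.4, 24.8])] [(0.98, [350.4, 352.2, 32.5, 45.4]), (0.19, [266.0, 178.6, 6.7, 15.2])]
beaker [ 0.55140828 -0.48037979  0.        ] [ 0.53489169 -0.44973405  0.082     ] [ 0.53513349 -0.49402415  0.        ]
```

View pics/t3.png

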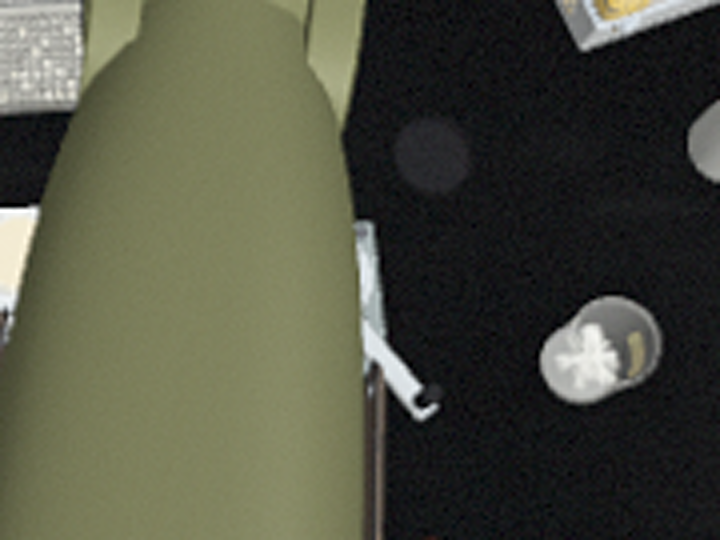

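```bash
python3 - <<'E'
from h import *
t=capture("top")
p=hit(t,(377.9,218.3),.113); print(p)
d=p[:2]-[.603,-.257]; h=np.arctan2(-d[1],-d[0]); print(np.hypot(*d),h)
E
bash go.sh '(.517,-.332,.165,-.95),(.517,-.332,.092,-.95)'
```

```text
[ 0.50630189 -0.32095536  0.113     ]
0.11593451848357808 0.5843420091032995
lin [-22.1, 1.8, -0.3] turn [-0.0, 0.0, 0.53] rows 3.5
lin [-22.1, 1.8, 7.0] turn [-0.0, 0.0, 0.53] rows 1.2
```

```bash
python3 -m creep '[{"linear":[-5,0.5,0],"turn":[0,0,0.17],"grip":3.2},{"linear":[-10,1,0],"turn":[0,0,0.34],"grip":3.2},{"linear":[-16,1.3,0],"turn":[0,0,0.5],"grip":3.2},{"linear":[-22,1.5,0],"turn":[0,0,0.5],"grip":3.2},{"linear":[-22,1.5,0],"turn":[0,0,0.5],"grip":3.2}]'; bash go.sh '(.506,-.321,.165,-.986),(.506,-.321,.092,-.986)'
```

```text
time: 14.38
tool_pos: [0.5124, -0.3337, 0.1621]
eef_rot: [2.981, 0.991, -0.001]
ft_force: [0.3, -0.2, -0.3]
gripper_width: 0.0315
gripper_force: 0.0
lin [0.3, -1.4, -0.3] turn [0.0, 0.0, 0.06] rows 0.3
lin [0.3, -1.4, 7.0] turn [0.0, 0.0, 0.06] rows 1.2
```

Lower round the post, stopping partway to watch the force.

```bash
python3 -m creep '[{"linear":[0.3,-1.4,0],"turn":[0,0,0.06],"grip":3.4},{"linear":[0.3,-1.4,2],"turn":[0,0,0.06],"grip":3.4},{"linear":[0.3,-1.4,4],"turn":[0,0,0.06],"grip":3.4},{"linear":[0.3,-1.4,6],"turn":[0,0,0.06],"grip":3.4},{"linear":[0.3,-1.4,7],"turn":[0,0,0.06],"grip":3.4}]'
python3 - <<'E'
from h import *
import math
def arc(hs,lead=.008):
    return [(.603-.115*math.cos(h)+lead*math.sin(h),-.257-.115*math.sin(h)-lead*math.cos(h),.092,h-1.571) for h in hs]
go(*arc((.6,.75,.9,1.05,1.2,1.3)))
E
```

```text
time: 15.0
tool_pos: [0.5079, -0.3155, 0.0911]
eef_rot: [-3.005, -0.911, 0.002]
ft_force: [0.3, -0.1, 0.3]
gripper_width: 0.0342
gripper_force: 0.0
lin [-0.3, 1.3, -0.1] turn [-0.0, 0.0, -0.01] rows 0.2
lin [-0.1, 3.1, -0.1] turn [-0.0, 0.0, -0.16] rows 0.8
lin [0.5, 4.7, -0.1] turn [-0.0, 0.0, -0.31] rows 0.8
lin [1.2, 6.3, -0.1] turn [-0.0, 0.0, -0.46] rows 0.8
lin [2.2, 7.7, -0.1] turn [-0.0, -0.0, -0.61] rows 0.8
lin [3.0, 8.5, -0.1] turn [-0.0, -0.0, -0.71] rows 0.5
```

```bash
python3 -m creep '[{"linear":[-0.3,1.3,0],"turn":[0,0,0],"grip":3},{"linear":[-0.2,2.2,0],"turn":[0,0,-0.08],"grip":3},{"linear":[-0.1,3.1,0],"turn":[0,0,-0.16],"grip":3},{"linear":[0.2,3.9,0],"turn":[0,0,-0.23],"grip":3},{"linear":[0.5,4.7,0],"turn":[0,0,-0.31],"grip":3}]'
python3 - <<'E'
from h import *
import math
def arc(hs,lead=.008):
    return [(.603-.115*math.cos(h)+lead*math.sin(h),-.257-.115*math.sin(h)-lead*math.cos(h),.092,h-1.571) for h in hs]
go(*arc((.9,1.0,1.1,1.2,1.3)))
c=grab("side","p1",(240,210,400,330),5)
E
```

```text
time: 15.62
tool_pos: [0.5386, -0.3533, 0.0931]
eef_rot: [-2.828, -1.367, 0.001]
ft_force: [-2.9, 2.2, 2.8]
gripper_width: 0.0301
gripper_force: 2.3
lin [0.1, -0.1, 0.1] turn [-0.0, 0.0, 0.0] rows 0.0
lin [0.2, 1.0, 0.1] turn [-0.0, 0.0, -0.1] rows 0.5
lin [0.4, 2.1, 0.1] turn [-0.0, 0.0, -0.2] rows 0.5
lin [0.8, 3.2, 0.1] turn [-0.0, 0.0, -0.3] rows 0.5
lin [1.3, 4.3, 0.1] turn [-0.0, 0.0, -0.4] rows 0.5
```

View pics/p1.png

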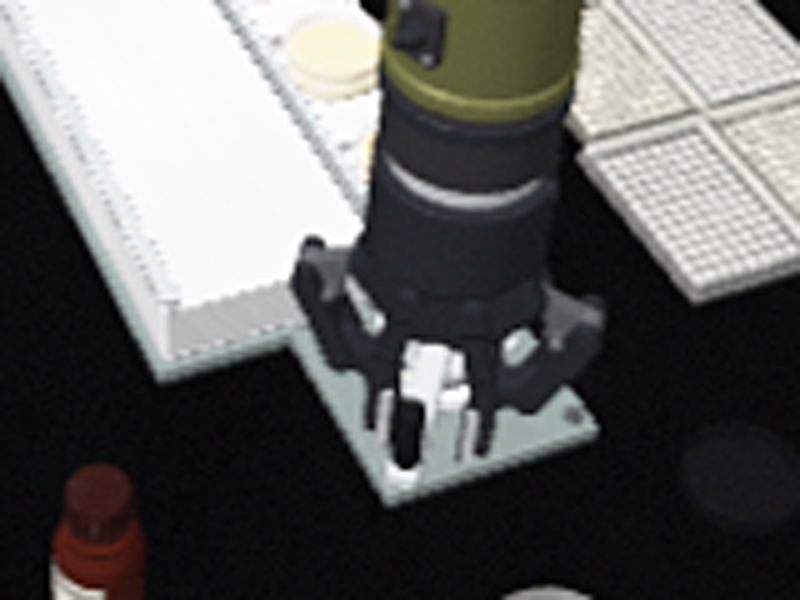

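The post sits between the fingers against the trailing one at (410, 430), and the push is about 4 N, so I continue the stroke.

```bash
python3 -m creep '[{"linear":[0.2,1.0,0.1],"turn":[0,0,-0.1],"grip":3},{"linear":[0.4,2.1,0.1],"turn":[0,0,-0.2],"grip":3},{"linear":[0.8,3.2,0.1],"turn":[0,0,-0.3],"grip":3},{"linear":[1.3,4.3,0.1],"turn":[0,0,-0.4],"grip":3},{"linear":[1.3,4.3,0.1],"turn":[0,0,-0.4],"grip":3}]'
cat >> h.py <<'E'
import math
def arc(hs,lead=.008):
    go(*[(.603-.115*math.cos(h)+lead*math.sin(h),-.257-.115*math.sin(h)-lead*math.cos(h),.092,h-1.571) for h in hs])
E
python3 -c "
from h import *
arc((1.1,.93,.76,.59,.42,.25,.08,-.05),-.008)"
```

```text
time: 16.3
tool_pos: [0.5814, -0.3701, 0.0919]
eef_rot: [2.503, 1.896, 0.001]
ft_force: [-0.4, -0.2, 0.3]
gripper_width: 0.0298
gripper_force: 0.0
lin [0.4, -4.0, -0.0] turn [0.0, 0.0, 0.2] rows 1.1
lin [1.0, -5.9, -0.0] turn [0.0, 0.0, 0.37] rows 0.9
lin [2.0, -7.5, -0.0] turn [0.0, 0.0, 0.54] rows 0.9
lin [3.2, -9.1, -0.0] turn [0.0, -0.0, 0.71] rows 0.9
lin [4.7, -10.3, -0.0] turn [0.0, -0.0, 0.88] rows 0.9
lin [6.4, -11.3, -0.0] turn [0.0, -0.0, 1.05] rows 0.9
lin [8.2, -12.0, -0.0] turn [0.0, -0.0, 1.22] rows 0.9
lin [9.7, -12.4, -0.0] turn [0.0, -0.0, 1.35] rows 0.7
```

```bash
python3 -m creep '[{"linear":[0.2,-2,0],"turn":[0,0,0.1],"grip":3},{"linear":[0.4,-4,0],"turn":[0,0,0.2],"grip":3},{"linear":[1,-5.9,0],"turn":[0,0,0.37],"grip":3},{"linear":[2,-7.5,0],"turn":[0,0,0.54],"grip":3},{"linear":[3.2,-9.1,0],"turn":[0,0,0.71],"grip":3}]'; 
python3 -c "
from h import *
arc((.59,.42,.25,.08,-.02),-.008)"
```

```text
time: 16.92
tool_pos: [0.5026, -0.3147, 0.0924]
eef_rot: [3.008, 0.897, 0.006]
ft_force: [4.9, -2.2, -0.3]
gripper_width: 0.0298
gripper_force: 1.9
lin [0.1, -0.0, 0.0] turn [0.0, -0.0, -0.01] rows 0.1
lin [0.3, -1.9, 0.0] turn [0.0, -0.0, 0.16] rows 0.9
lin [0.9, -3.8, 0.0] turn [0.0, -0.0, 0.33] rows 0.9
lin [1.9, -5.5, 0.0] turn [0.0, -0.0, 0.5] rows 0.9
lin [2.5, -6.5, 0.0] turn [0.0, -0.0, 0.6] rows 0.5
```

```bash
python3 -m creep '[{"linear":[0.3,-1.9,0],"turn":[0,0,0.16],"grip":3},{"linear":[0.9,-3.8,0],"turn":[0,0,0.33],"grip":3},{"linear":[1.8,-5.3,0],"turn":[0,0,0.48],"grip":3},{"linear":[2.2,-6.1,0],"turn":[0,0,0.56],"grip":3},{"linear":[2.2,-6.1,0],"turn":[0,0,0.56],"grip":3}]'; 
python3 -c "
from h import *
arc((.05,.2,.35,.5,.65,.8,.95,1.1,1.25,1.33))"
```

```text
time: 17.55
tool_pos: [0.4862, -0.2508, 0.0921]
eef_rot: [3.141, 0.045, 0.002]
ft_force: [0.1, 0.3, 0.0]
gripper_width: 0.0302
gripper_force: 0.0
lin [0.2, 2.0, 0.0] turn [0.0, -0.0, -0.02] rows 0.3
lin [0.5, 3.7, 0.0] turn [0.0, -0.0, -0.17] rows 0.8
lin [1.0, 5.3, 0.0] turn [0.0, -0.0, -0.32] rows 0.8
lin [1.8, 6.9, 0.0] turn [0.0, -0.0, -0.47] rows 0.8
lin [2.8, 8.3, 0.0] turn [0.0, -0.0, -0.62] rows 0.8
lin [4.0, 9.5, 0.0] turn [0.0, -0.0, -0.77] rows 0.8
lin [5.3, 10.6, 0.0] turn [0.0, -0.0, -0.92] rows 0.8
lin [6.9, 11.4, 0.0] turn [0.0, -0.0, -1.07] rows 0.8
lin [8.5, 12.0, 0.0] turn [0.0, -0.0, -1.22] rows 0.8
lin [9.4, 12.2, 0.0] turn [0.0, -0.0, -1.3] rows 0.4
```

```bash
python3 -m creep '[{"linear":[0.2,2,0],"turn":[0,0,-0.02],"grip":3},{"linear":[0.5,3.7,0],"turn":[0,0,-0.17],"grip":3},{"linear":[1,5.3,0],"turn":[0,0,-0.32],"grip":3},{"linear":[1.8,6.9,0],"turn":[0,0,-0.47],"grip":3},{"linear":[2.8,8.3,0],"turn":[0,0,-0.62],"grip":3}]'; 
python3 -c "
from h import *
arc((.65,.8,.95,1.1,1.2,1.3))"
```

```text
time: 18.18
tool_pos: [0.5152, -0.3331, 0.0913]
eef_rot: [-2.973, -1.008, 0.001]
ft_force: [-1.5, 4.0, 3.0]
gripper_width: 0.0303
gripper_force: 2.1
lin [0.1, 0.1, -0.1] turn [-0.0, -0.0, 0.0] rows 0.0
lin [0.3, 1.8, -0.1] turn [-0.0, -0.0, -0.15] rows 0.8
lin [0.8, 3.4, -0.1] turn [-0.0, -0.0, -0.3] rows 0.8
lin [1.6, 5.0, -0.1] turn [-0.0, -0.0, -0.45] rows 0.8
lin [2.2, 6.0, -0.1] turn [-0.0, -0.0, -0.55] rows 0.5
lin [2.9, 6.9, -0.1] turn [-0.0, -0.0, -0.65] rows 0.5
```

```bash
python3 -m creep '[{"linear":[0.3,1.8,0],"turn":[0,0,-0.15],"grip":3},{"linear":[0.8,3.4,0],"turn":[0,0,-0.3],"grip":3},{"linear":[1.6,5,0],"turn":[0,0,-0.45],"grip":3},{"linear":[2.2,6,0],"turn":[0,0,-0.55],"grip":3},{"linear":[2.9,6.9,0],"turn":[0,0,-0.65],"grip":3}]'; 
python3 -c "
from h import *
arc((1.3,))
arc((1.1,.93,.76,.59,.42,.25,.08,-.05),-.008)
c=grab('side','g1',(240,180,370,278),6)"
```

```text
time: 18.8
tool_pos: [0.5797, -0.3713, 0.0911]
eef_rot: [-2.498, -1.902, 0.003]
ft_force: [-4.3, 1.3, 2.6]
gripper_width: 0.0303
gripper_force: 2.1
lin [0.1, -0.0, -0.1] turn [-0.0, 0.0, 0.0] rows 0.0
lin [0.5, -3.9, -0.1] turn [-0.0, 0.0, 0.2] rows 1.1
lin [1.2, -5.7, -0.1] turn [-0.0, 0.0, 0.37] rows 0.9
lin [2.2, -7.4, -0.1] turn [-0.0, 0.0, 0.54] rows 0.9
lin [3.4, -8.9, -0.1] turn [-0.0, 0.0, 0.71] rows 0.9
lin [4.9, -10.2, -0.1] turn [-0.0, 0.0, 0.88] rows 0.9
lin [6.6, -11.2, -0.1] turn [-0.0, 0.0, 1.05] rows 0.9
lin [8.4, -11.9, -0.1] turn [-0.0, 0.0, 1.22] rows 0.9
lin [9.9, -12.2, -0.1] turn [-0.0, 0.0, 1.35] rows 0.7
```

View pics/g1.png

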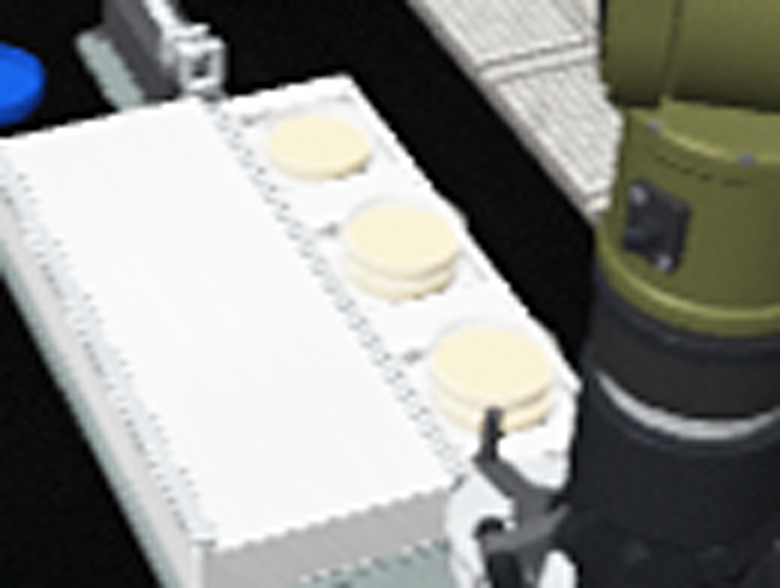

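The gate no longer stands above the deck. One more stroke will take the screw to its stop.

```bash
python3 -m creep '[{"linear":[0.2,-2,0],"turn":[0,0,0.1],"grip":3},{"linear":[0.5,-3.9,0],"turn":[0,0,0.2],"grip":3},{"linear":[1.2,-5.7,0],"turn":[0,0,0.37],"grip":3},{"linear":[2.2,-7.4,0],"turn":[0,0,0.54],"grip":3},{"linear":[3.4,-8.9,0],"turn":[0,0,0.71],"grip":3}]' >/dev/null;  python3 -m creep '[{"linear":[0.3,-1.9,0],"turn":[0,0,0.16],"grip":3},{"linear":[0.8,-3.6,0],"turn":[0,0,0.31],"grip":3},{"linear":[0.8,-3.6,0],"turn":[0,0,0.31],"grip":3},{"linear":[0.8,-3.6,0],"turn":[0,0,0.31],"grip":3},{"linear":[0.8,-3.6,0],"turn":[0,0,0.31],"grip":3}]'
python3 -c "
from h import *
arc((.3,.4,.5,.6,.7,.8,.9,1.,1.1,1.2,1.3))"
```

```text
time: 20.1
tool_pos: [0.4912, -0.2802, 0.0913]
eef_rot: [3.111, 0.437, 0.0]
ft_force: [-0.6, -0.2, -0.2]
gripper_width: 0.0302
gripper_force: 0.0
lin [-0.1, 1.9, -0.1] turn [0.0, -0.0, -0.02] rows 0.3
lin [0.1, 3.0, -0.1] turn [0.0, -0.0, -0.12] rows 0.5
lin [0.3, 4.2, -0.1] turn [0.0, -0.0, -0.22] rows 0.5
lin [0.7, 5.2, -0.1] turn [0.0, -0.0, -0.32] rows 0.5
lin [1.2, 6.3, -0.1] turn [0.0, -0.0, -0.42] rows 0.5
lin [1.8, 7.3, -0.1] turn [0.0, -0.0, -0.52] rows 0.5
lin [2.5, 8.2, -0.1] turn [0.0, -0.0, -0.62] rows 0.5
lin [3.3, 9.0, -0.1] turn [0.0, -0.0, -0.72] rows 0.5
lin [4.1, 9.8, -0.1] turn [0.0, -0.0, -0.82] rows 0.5
lin [5.1, 10.5, -0.1] turn [0.0, -0.0, -0.92] rows 0.5
lin [6.1, 11.1, -0.1] turn [0.0, -0.0, -1.02] rows 0.5
```

```bash
python3 -m creep '[{"linear":[0,1.9,0],"turn":[0,0,-0.02],"grip":3},{"linear":[0.1,3,0],"turn":[0,0,-0.12],"grip":3},{"linear":[0.3,4.2,0],"turn":[0,0,-0.22],"grip":3},{"linear":[0.7,5.2,0],"turn":[0,0,-0.32],"grip":3},{"linear":[1.2,6.3,0],"turn":[0,0,-0.42],"grip":3}]'
python3 -c "
from h import *
arc((.7,.8,.9,1.,1.1,1.2,1.3))"
```

```text
time: 20.72
tool_pos: [0.5191, -0.3364, 0.0909]
eef_rot: [-2.947, -1.08, 0.001]
ft_force: [-2.6, 3.7, 2.8]
gripper_width: 0.03
gripper_force: 2.1
lin [0.0, 0.1, -0.1] turn [-0.0, -0.0, 0.0] rows 0.0
lin [0.2, 1.3, -0.1] turn [-0.0, -0.0, -0.1] rows 0.5
lin [0.4, 2.4, -0.1] turn [-0.0, -0.0, -0.2] rows 0.5
lin [0.8, 3.5, -0.1] turn [-0.0, -0.0, -0.3] rows 0.5
lin [1.2, 4.6, -0.1] turn [-0.0, -0.0, -0.4] rows 0.5
lin [1.8, 5.6, -0.1] turn [-0.0, -0.0, -0.5] rows 0.5
lin [2.5, 6.5, -0.1] turn [-0.0, -0.0, -0.6] rows 0.5
```

```bash
python3 -m creep '[{"linear":[0.1,0.6,0],"turn":[0,0,-0.05],"grip":3},{"linear":[0.2,1.3,0],"turn":[0,0,-0.1],"grip":3},{"linear":[0.3,1.9,0],"turn":[0,0,-0.15],"grip":3},{"linear":[0.4,2.4,0],"turn":[0,0,-0.2],"grip":3},{"linear":[0.6,3,0],"turn":[0,0,-0.25],"grip":3}]'
python3 -c "
from h import *
arc((.95,1.,1.1,1.2,1.3))"
```

```text
time: 21.35
tool_pos: [0.5372, -0.3514, 0.0904]
eef_rot: [-2.781, -1.432, 0.01]
ft_force: [-21.8, 16.1, 20.4]
gripper_width: 0.0297
gripper_force: 13.4
lin [0.0, 0.7, -0.2] turn [-0.01, -0.0, 0.0] rows 0.1
lin [0.1, 1.2, -0.2] turn [-0.01, -0.0, -0.05] rows 0.3
lin [0.2, 2.4, -0.2] turn [-0.01, -0.0, -0.15] rows 0.5
lin [0.6, 3.5, -0.2] turn [-0.01, -0.0, -0.25] rows 0.5
lin [1.0, 4.6, -0.2] turn [-0.01, -0.0, -0.35] rows 0.5
```

```bash
python3 -m creep '[{"linear":[-0.2,-0.8,0],"turn":[0,0,0],"grip":3},{"linear":[-0.2,-0.8,0],"turn":[0,0,0],"grip":3},{"linear":[-0.2,-0.8,-3],"turn":[0,0,0],"grip":3.6},{"linear":[-0.2,-0.8,-7],"turn":[0,0,0],"grip":4},{"linear":[-0.2,-0.8,-9],"turn":[0,0,0],"grip":4}]';bash go.sh '(.690,-.143,.17,1.568),(.690,-.143,.054,1.568)'
```

```text
time: 21.98
tool_pos: [0.5369, -0.3538, 0.1834]
eef_rot: [2.792, 1.435, 0.002]
ft_force: [-0.1, -1.1, -0.4]
gripper_width: 0.0403
gripper_force: 0.0
lin [26.1, 0.2, 1.3] turn [0.0, 0.0, -2.19] rows 11.7
lin [26.1, 0.1, 12.9] turn [0.0, 0.0, -2.19] rows 1.9
```

```bash
python3 -m creep '[{"linear":[3,0,0],"turn":[0,0,-0.18],"grip":4},{"linear":[6,0,0],"turn":[0,0,-0.36],"grip":4},{"linear":[9,0,0],"turn":[0,0,-0.54],"grip":4},{"linear":[12,0,0],"turn":[0,0,-0.72],"grip":4},{"linear":[15,0,0],"turn":[0,0,-0.9],"grip":4}]' > /dev/null;bash go.sh '(.690,-.143,.17,1.568),(.690,-.143,.054,1.568)'
```

```text
lin [6.6, 8.8, 1.1] turn [-0.0, -0.0, -1.28] rows 6.9
lin [6.6, 8.8, 12.7] turn [-0.0, -0.0, -1.28] rows 1.9
```

```bash
python3 -m creep '[{"linear":[2,2,0],"turn":[0,0,-0.18],"grip":4},{"linear":[4,4,0],"turn":[0,0,-0.36],"grip":4},{"linear":[5,6,0],"turn":[0,0,-0.54],"grip":4},{"linear":[6,8,0],"turn":[0,0,-0.72],"grip":4},{"linear":[6.6,8.8,0],"turn":[0,0,-0.9],"grip":4}]' > /dev/null;bash go.sh '(.690,-.143,.12,1.568),(.690,-.143,.054,1.568)'
```

```text
lin [0.1, -0.1, 6.1] turn [0.0, -0.0, -0.38] rows 2.0
lin [0.1, -0.1, 12.7] turn [0.0, -0.0, -0.38] rows 1.1
```

```bash
python3 -m creep '[{"linear":[0,0,2],"turn":[0,0,-0.18],"grip":4},{"linear":[0,0,4],"turn":[0,0,-0.34],"grip":4},{"linear":[0,0,7],"turn":[0,0,-0.38],"grip":4},{"linear":[0,0,10],"turn":[0,0,-0.38],"grip":4},{"linear":[0,0,10],"turn":[0,0,-0.38],"grip":4}]';bash go.sh '(.690,-.143,.054,1.568),(.670,-.143,.054,1.568),(.55,-.143,.054,1.568)'
python3 - <<'E'
from h import *
c=grab("side","d1",(270,170,400,268),6); t=grab("top","d1t",(250,130,380,228),6)
a,b=[cv2.imread(f"pics/{n}.png") for n in("d1","d1t")]; cv2.imwrite("pics/d1b.png",cv2.resize(cv2.hconcat([a,b]),(800,302)))
E
```

```text
time: 23.85
tool_pos: [0.6877, -0.1432, 0.0782]
eef_rot: [-0.02, -3.136, -0.002]
ft_force: [0.1, 0.5, -0.6]
gripper_width: 0.0398
gripper_force: 0.0
lin [-0.2, 0.0, 2.4] turn [0.0, -0.01, -0.01] rows 0.4
lin [1.8, -0.0, 2.4] turn [0.0, -0.01, -0.01] rows 0.3
lin [13.8, -0.2, 2.5] turn [0.0, -0.01, -0.01] rows 1.9
```

View pics/d1b.png

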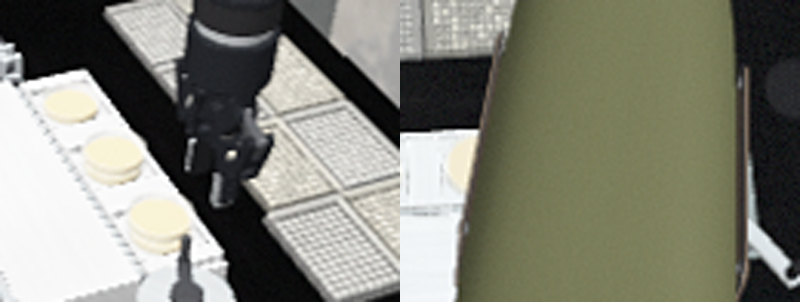

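```bash
python3 -m creep '[{"linear":[0,0,1.2],"turn":[0,0,0],"grip":4},{"linear":[0,0,2.4],"turn":[0,0,0],"grip":4},{"linear":[0,0,2.4],"turn":[0,0,0],"grip":4},{"linear":[0.8,0,2.4],"turn":[0,0,0],"grip":4},{"linear":[1.6,0,2.4],"turn":[0,0,0],"grip":4}]';bash go.sh '(.67,-.143,.054,1.568),(.545,-.143,.054,1.568)'
```

```text
time: 24.58
tool_pos: [0.6735, -0.1431, 0.0577]
eef_rot: [0.02, 3.141, -0.0]
ft_force: [-0.4, 0.1, 0.2]
gripper_width: 0.0395
gripper_force: 0.1
lin [0.4, 0.0, 0.4] turn [-0.0, 0.0, -0.01] rows 0.1
lin [12.9, -0.2, 0.4] turn [-0.0, 0.0, -0.01] rows 2.0
```

```bash
python3 -m creep '[{"linear":[0.6,0,0.2],"turn":[0,0,0],"grip":4},{"linear":[1.4,0,0.3],"turn":[0,0,0],"grip":4},{"linear":[2.4,0,0.3],"turn":[0,0,0],"grip":4},{"linear":[3.4,0,0.3],"turn":[0,0,0],"grip":4},{"linear":[4.4,0,0.3],"turn":[0,0,0],"grip":4}]';bash go.sh '(.545,-.143,.054,1.568)';  python3 - <<'E'
from h import *
c=grab("side","d2",(270,170,400,268),5)
E
```

```text
time: 25.2
tool_pos: [0.629, -0.1426, 0.0543]
eef_rot: [-0.02, -3.141, -0.0]
ft_force: [0.2, -0.4, -0.4]
gripper_width: 0.0402
gripper_force: 0.3
lin [8.4, -0.2, 0.0] turn [0.0, -0.0, -0.01] rows 1.3
```

View pics/d2.png

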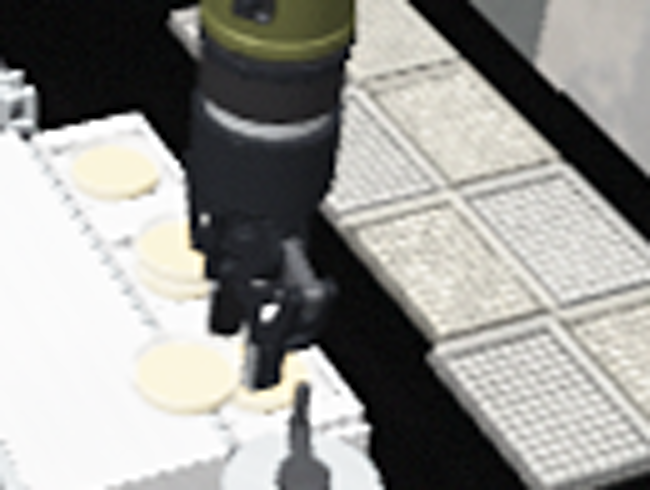

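The upper dish is sliding onto the deck at (185, 375) and the lower one stays in its nest at (275, 380).

```bash
python3 -m creep '[{"linear":[1,0,0],"turn":[0,0,0],"grip":4},{"linear":[2,0,0],"turn":[0,0,0],"grip":4},{"linear":[3,0,0],"turn":[0,0,0],"grip":4},{"linear":[4,0,0],"turn":[0,0,0],"grip":4},{"linear":[5,0,0],"turn":[0,0,0],"grip":4}]';python3 -m creep '[{"linear":[0.9,0,0],"turn":[0,0,0],"grip":4},{"linear":[1.8,0,0],"turn":[0,0,0],"grip":4},{"linear":[2.4,0,0],"turn":[0,0,0],"grip":4},{"linear":[2.8,0,0],"turn":[0,0,0],"grip":4},{"linear":[2.8,0,0],"turn":[0,0,0],"grip":4}]';  python3 - <<'E'
from h import *
c=grab("side","d3",(230,170,360,268),5)
print([(b[0],hit(c,b[0],.063),b[1][2:]) for b in beige(c)][:6])
E
```

```text
time: 25.88
tool_pos: [0.5792, -0.1419, 0.0543]
eef_rot: [-0.02, -3.141, 0.0]
ft_force: [0.5, -0.5, -0.6]
gripper_width: 0.0402
gripper_force: 0.1
time: 26.5
tool_pos: [0.5518, -0.1415, 0.0543]
eef_rot: [-0.02, -3.141, 0.0]
ft_force: [-0.1, 0.4, -0.2]
gripper_width: 0.04
gripper_force: 0.0
[(array([243.7, 163. ]), array([0.56173036, 0.30506465, 0.063     ]), [26, 19, 312]), (array([496.6, 330.2]), array([ 0.86070254, -0.55158076,  0.063     ]), [70, 58, 979])]
```

View pics/d3.png

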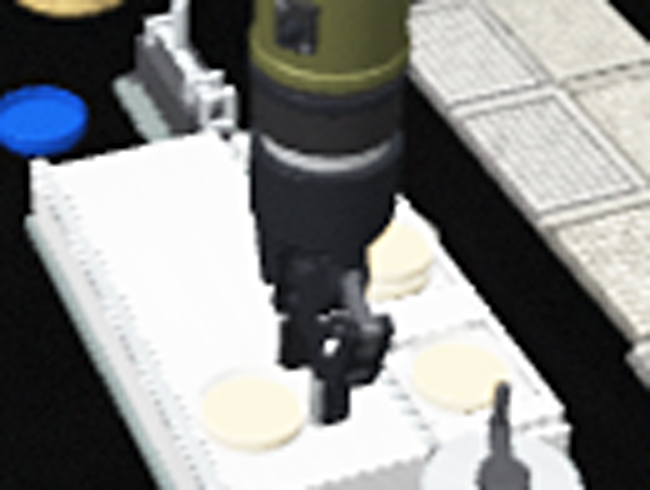

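```bash
python3 -m creep '[{"linear":[0.1,0,0],"turn":[0,0,0],"grip":4},{"linear":[0.3,0,0],"turn":[0,0,0],"grip":4},{"linear":[0.5,0,0],"turn":[0,0,0],"grip":4},{"linear":[0.5,0,0],"turn":[0,0,0],"grip":4},{"linear":[0.5,0,0],"turn":[0,0,0],"grip":4}]';python3 -m creep '[{"linear":[0.1,0,0],"turn":[0,0,0],"grip":4},{"linear":[0.2,0,0],"turn":[0,0,0],"grip":4},{"linear":[0.3,0,0],"turn":[0,0,0],"grip":4},{"linear":[0.3,0,0],"turn":[0,0,0],"grip":4},{"linear":[0.3,0,0],"turn":[0,0,0],"grip":4}]';  python3 - <<'E'
from h import *
c=grab("side","d4",(250,220,310,265),10)
E
```

```text
time: 27.18
tool_pos: [0.5479, -0.1416, 0.0547]
eef_rot: [0.02, 3.14, -0.0]
ft_force: [4.2, 0.3, 0.2]
gripper_width: 0.0398
gripper_force: 1.5
time: 27.8
tool_pos: [0.5471, -0.1417, 0.0556]
eef_rot: [0.02, 3.136, -0.0]
ft_force: [9.1, 0.1, 0.4]
gripper_width: 0.0395
gripper_force: 3.7
```

View pics/d4.png

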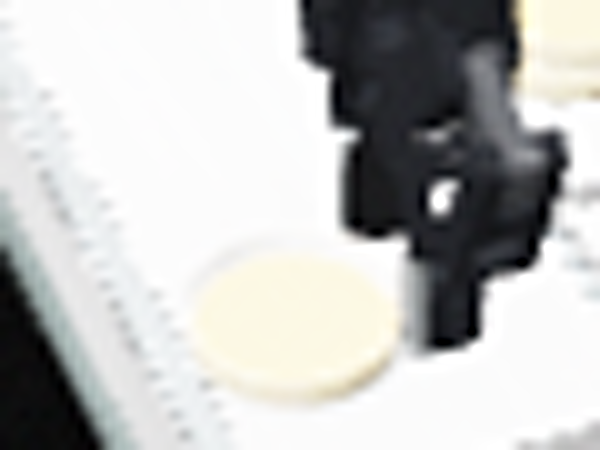

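Dish c stands against the rail: 9 N at x = 0.547, where 0.548 was expected. On to the middle dish.

```bash
python3 -m creep '[{"linear":[-1.5,0,0],"turn":[0,0,0],"grip":4},{"linear":[-2,0,-3],"turn":[0,0,0],"grip":4},{"linear":[-2,0,-8],"turn":[0,0,0],"grip":4},{"linear":[-5,3,-8],"turn":[0,0,0],"grip":4},{"linear":[-9,6,-8],"turn":[0,0,0],"grip":4}]';bash go.sh '(.690,-.043,.14,1.568),(.690,-.043,.08,1.568),(.690,-.043,.054,1.568)'
```

```text
time: 28.48
tool_pos: [0.6347, -0.0824, 0.1348]
eef_rot: [-0.022, -3.14, 0.001]
ft_force: [0.3, -0.6, 0.0]
gripper_width: 0.0403
gripper_force: 0.0
lin [-5.5, 4.0, -0.5] turn [-0.0, -0.0, -0.01] rows 1.1
lin [-5.5, 4.0, 5.5] turn [-0.0, -0.0, -0.01] rows 1.0
lin [-5.5, 4.0, 8.1] turn [-0.0, -0.0, -0.01] rows 0.4
```

```bash
python3 -m creep '[{"linear":[-4,3,0],"turn":[0,0,0],"grip":4},{"linear":[-5.5,4,0],"turn":[0,0,0],"grip":4},{"linear":[-5.5,4,3],"turn":[0,0,0],"grip":4},{"linear":[-5.5,4,5.5],"turn":[0,0,0],"grip":4},{"linear":[-5.5,4,5.5],"turn":[0,0,0],"grip":4}]';bash go.sh '(.690,-.043,.054,1.568)'
python3 - <<'E'
from h import *
c=capture("side")
print([(b[0],hit(c,b[0],.063).round(4),b[1][2:]) for b in beige(c)][:7])
E
```

```text
time: 29.1
tool_pos: [0.6873, -0.0431, 0.0759]
eef_rot: [-0.02, -3.134, -0.0]
ft_force: [-0.7, 0.3, -0.2]
gripper_width: 0.0401
gripper_force: 0.0
lin [-0.3, 0.0, 2.2] turn [0.0, -0.01, -0.01] rows 0.4
[(array([192.2,  24.4]), array([0.8055, 2.2049, 0.063 ]), [17, 39, 386]), (array([243.4, 162.9]), array([0.561 , 0.3061, 0.063 ]), [26, 19, 283]), (array([322.8, 244. ]), array([ 0.6307, -0.1658,  0.063 ]), [18, 13, 75]), (array([496.7, 330.6]), array([ 0.8601, -0.5525,  0.063 ]), [70, 58, 1047])]
```

```bash
python3 -m creep '[{"linear":[-0.2,0,1.2],"turn":[0,0,0],"grip":4},{"linear":[-0.2,0,2.3],"turn":[0,0,0],"grip":4},{"linear":[0,0,2.3],"turn":[0,0,0],"grip":4},{"linear":[0.7,0,2.3],"turn":[0,0,0],"grip":4},{"linear":[1.5,0,2.3],"turn":[0,0,0],"grip":4}]';bash go.sh '(.67,-.043,.0545,1.568),(.555,-.043,.0545,1.568)'
```

```text
time: 29.78
tool_pos: [0.6749, -0.0431, 0.0568]
eef_rot: [0.02, 3.141, -0.0]
ft_force: [-0.6, 0.2, -0.1]
gripper_width: 0.0397
gripper_force: 0.1
lin [0.5, 0.0, 0.2] turn [-0.0, 0.0, -0.01] rows 0.1
lin [12.0, -0.1, 0.2] turn [-0.0, 0.0, -0.01] rows 1.8
```

```bash
python3 -m creep '[{"linear":[0.6,0,0.1],"turn":[0,0,0],"grip":4},{"linear":[1.4,0,0.2],"turn":[0,0,0],"grip":4},{"linear":[2.4,0,0.2],"turn":[0,0,0],"grip":4},{"linear":[3.4,0,0.2],"turn":[0,0,0],"grip":4},{"linear":[4.4,0,0.2],"turn":[0,0,0],"grip":4}]';python3 -m creep '[{"linear":[1,0,0],"turn":[0,0,0],"grip":4},{"linear":[2,0,0],"turn":[0,0,0],"grip":4},{"linear":[3,0,0],"turn":[0,0,0],"grip":4},{"linear":[4,0,0],"turn":[0,0,0],"grip":4},{"linear":[5,0,0],"turn":[0,0,0],"grip":4}]';bash go.sh '(.555,-.043,.0545,1.568)'
```

```text
time: 30.4
tool_pos: [0.6304, -0.0425, 0.0543]
eef_rot: [-0.02, -3.141, -0.0]
ft_force: [0.4, -0.2, 0.2]
gripper_width: 0.0403
gripper_force: 0.3
time: 31.02
tool_pos: [0.5806, -0.0419, 0.0543]
eef_rot: [-0.02, -3.142, -0.0]
ft_force: [-0.5, 0.6, 0.5]
gripper_width: 0.0399
gripper_force: 0.1
lin [2.6, -0.1, -0.0] turn [0.0, -0.0, -0.01] rows 0.4
```

```bash
python3 -m creep '[{"linear":[0.9,0,0],"turn":[0,0,0],"grip":4},{"linear":[1.8,0,0],"turn":[0,0,0],"grip":4},{"linear":[2.5,0,0],"turn":[0,0,0],"grip":4},{"linear":[2.9,0,0],"turn":[0,0,0],"grip":4},{"linear":[3.1,0,0],"turn":[0,0,0],"grip":4}]';python3 -m creep '[{"linear":[0.1,0,0],"turn":[0,0,0],"grip":4},{"linear":[0.2,0,0],"turn":[0,0,0],"grip":4},{"linear":[0.3,0,0],"turn":[0,0,0],"grip":4},{"linear":[0.4,0,0],"turn":[0,0,0],"grip":4},{"linear":[0.4,0,0],"turn":[0,0,0],"grip":4}]'
```

```text
time: 31.65
tool_pos: [0.5501, -0.0415, 0.0544]
eef_rot: [0.02, 3.141, -0.0]
ft_force: [0.5, -0.6, -0.1]
gripper_width: 0.0398
gripper_force: 0.1
time: 32.28
tool_pos: [0.5475, -0.0415, 0.0549]
eef_rot: [0.02, 3.139, 0.0]
ft_force: [3.9, 0.4, -0.5]
gripper_width: 0.0402
gripper_force: 1.7
```

```bash
python3 -m creep '[{"linear":[-1.5,0,0],"turn":[0,0,0],"grip":4},{"linear":[-2,0,-3],"turn":[0,0,0],"grip":3},{"linear":[-2,0,-8],"turn":[0,0,0],"grip":2},{"linear":[1,0,-10],"turn":[0,0,0],"grip":1},{"linear":[5,0,-12],"turn":[0,0,0],"grip":0}]'
python3 - <<'E'
from h import *
t=capture("top");s=capture("side")
for c in(t,s):
    print([(b[0],hit(c,b[0],.063).round(4),b[1][2:]) for b in beige(c)])
    for n in("bolt_knob","marker"): print(n,[(round(d["score"],2),np.round(d["box"],1).tolist()) for d in recognise(c,n)[:3]])
for u,v in(((194.5,197.5),(265.8,172)),((194.5,195.5),(265.8,170.5)),((185.5,201.7),(261,174))):
    k=tri(t,u,s,v); print(k.x,k.cost,w2r(rk,k.x))
for y in (190,200,210,220,230): 
    P=r2w(rk,[(30,y,96),(30,y,68)]); print(y,proj(t,P).round(1).tolist(),proj(s,P).round(1).tolist())
E
```

```text
time: 32.9
tool_pos: [0.4962, -0.0408, 0.175]
eef_rot: [-0.02, -3.141, 0.0]
ft_force: [-0.7, -0.1, 0.6]
gripper_width: -0.0002
gripper_force: 0.0
[(array([429.5, 105.8]), array([ 0.8567, -0.5322,  0.063 ]), [46, 36, 656]), (array([131.7, 211.1]), array([0.5781, 0.3756, 0.063 ]), [34, 33, 426])]
bolt_knob [(0.57, [201.2, 198.7, 31.7, 6.7])]
marker [(0.81, [140.2, 265.9, 48.9, 12.9]), (0.48, [346.0, 186.9, 18.0, 6.1])]
[(array([192.3,  21. ]), array([0.8272, 2.2988, 0.063 ]), [22, 42, 460]), (array([238.6, 164.7]), array([0.5417, 0.3005, 0.063 ]), [17, 19, 161]), (array([293.6, 204.1]), array([0.6288, 0.0259, 0.063 ]), [16, 10, 70]), (array([306.6, 223.1]), array([ 0.6273, -0.0702,  0.063 ]), [17, 11, 96]), (array([322. , 244.5]), array([ 0.6278, -0.1668,  0.063 ]), [18, 13, 108]), (array([496.7, 330.6]), array([ 0.8601, -0.5525,  0.063 ]), [70, 58, 1045])]
bolt_knob [(0.6, [289.1, 204.1, 15.1, 10.3])]
marker [(0.45, [201.6, 172.8, 14.0, 18.3]), (0.17, [330.2, 261.4, 8.6, 23.9])]
[0.60111102 0.18882405 0.08701687] 0.07630891659547459 [[ 28.41542262 231.91034406  87.01686964]]
[0.6033291  0.18781158 0.09361611] 0.9957213903637074 [[ 30.63652167 230.90452373  93.61610675]]
[0.59622716 0.22013814 0.06165806] 0.18154676128167452 [[ 23.43763977 263.20963383  61.65805806]]
190 [[208.6, 195.7], [210.2, 198.0]] [[271.2, 176.1], [271.1, 183.4]]
200 [[205.1, 195.8], [206.7, 198.2]] [[270.0, 174.5], [270.0, 181.8]]
210 [[201.6, 196.0], [203.3, 198.4]] [[268.9, 172.9], [268.9, 180.2]]
220 [[198.0, 196.2], [199.8, 198.6]] [[267.8, 171.3], [267.8, 178.6]]
230 [[194.5, 196.4], [196.4, 198.8]] [[266.7, 169.8], [266.7, 177.0]]
```

```bash
bash go.sh '(.602,.230,.14,1.568),(.602,.230,.078,1.568)'
```

```text
lin [-10.2, 27.2, 3.4] turn [0.0, -0.0, -0.01] rows 4.7
lin [-10.2, 27.2, 9.6] turn [0.0, -0.0, -0.01] rows 1.0
```

```bash
python3 -m creep '[{"linear":[-2,5.5,0],"turn":[0,0,0],"grip":0},{"linear":[-4,11,0],"turn":[0,0,0],"grip":0},{"linear":[-6,16.5,0],"turn":[0,0,0],"grip":0},{"linear":[-8,22,0],"turn":[0,0,0],"grip":0},{"linear":[-10,27,0],"turn":[0,0,0],"grip":0}]' >/dev/null; python3 -m creep '[{"linear":[0,0,0],"turn":[0,0,0],"grip":0},{"linear":[0,0,3],"turn":[0,0,0],"grip":0},{"linear":[0,0,6],"turn":[0,0,0],"grip":0},{"linear":[0,0,8],"turn":[0,0,0],"grip":0},{"linear":[0,0,8],"turn":[0,0,0],"grip":0}]'; bash go.sh '(.602,.230,.078,1.568)'
```

```text
time: 34.45
tool_pos: [0.598, 0.2264, 0.0916]
eef_rot: [-0.021, -3.137, 0.003]
ft_force: [-0.3, 0.5, 0.5]
gripper_width: 0.0001
gripper_force: 0.0
lin [-0.4, 0.4, 1.4] turn [-0.0, -0.0, -0.01] rows 0.2
```

Lower beside the knob, then advance in small steps while watching the force.

```bash
python3 -m creep '[{"linear":[-0.4,0.4,0],"turn":[0,0,0],"grip":0},{"linear":[-0.4,0.4,1],"turn":[0,0,0],"grip":0},{"linear":[-0.4,0.4,1.4],"turn":[0,0,0],"grip":0},{"linear":[-0.4,0.4,1.4],"turn":[0,0,0],"grip":0},{"linear":[-0.4,0,1.4],"turn":[0,0,0],"grip":0}]'; python3 -m creep '[{"linear":[0,-0.4,0],"turn":[0,0,0],"grip":0},{"linear":[0,-0.8,0],"turn":[0,0,0],"grip":0},{"linear":[0,-1.2,0],"turn":[0,0,0],"grip":0},{"linear":[0,-1.6,0],"turn":[0,0,0],"grip":0},{"linear":[0,-2.0,0],"turn":[0,0,0],"grip":0}]'
```

```text
time: 35.08
tool_pos: [0.6037, 0.2279, 0.0805]
eef_rot: [0.019, 3.141, 0.0]
ft_force: [-0.6, -0.9, -0.4]
gripper_width: 0.0001
gripper_force: 0.0
time: 35.7
tool_pos: [0.6034, 0.2077, 0.0803]
eef_rot: [-0.02, -3.141, -0.001]
ft_force: [1.3, 1.5, -1.2]
gripper_width: -0.0001
gripper_force: 0.8
```

```bash
python3 -m creep '[{"linear":[0,-0.3,0],"turn":[0,0,0],"grip":0},{"linear":[0,-0.6,0],"turn":[0,0,0],"grip":0},{"linear":[0,-0.9,0],"turn":[0,0,0],"grip":0},{"linear":[0,-1.2,0],"turn":[0,0,0],"grip":0},{"linear":[0,-1.5,0],"turn":[0,0,0],"grip":0}]'
```

```text
time: 36.33
tool_pos: [0.6034, 0.1927, 0.0804]
eef_rot: [0.02, 3.141, 0.0]
ft_force: [0.1, 1.5, -1.2]
gripper_width: -0.0001
gripper_force: 0.8
```

```bash
python3 -m creep '[{"linear":[0,-0.3,0],"turn":[0,0,0],"grip":0},{"linear":[0,-0.6,0],"turn":[0,0,0],"grip":0},{"linear":[0,-0.9,0],"turn":[0,0,0],"grip":0},{"linear":[0,-1.2,0],"turn":[0,0,0],"grip":0},{"linear":[0,-1.5,0],"turn":[0,0,0],"grip":0}]'; python3 -m creep '[{"linear":[0,-0.2,0],"turn":[0,0,0],"grip":0},{"linear":[0,-0.4,0],"turn":[0,0,0],"grip":0},{"linear":[0,-0.6,0],"turn":[0,0,0],"grip":0},{"linear":[0,-0.6,0],"turn":[0,0,0],"grip":0},{"linear":[0,-0.6,0],"turn":[0,0,0],"grip":0}]'
```

```text
time: 36.95
tool_pos: [0.6031, 0.1777, 0.0804]
eef_rot: [0.02, 3.141, 0.0]
ft_force: [1.4, 1.5, 0.6]
gripper_width: 0.0001
gripper_force: 0.8
time: 37.58
tool_pos: [0.6031, 0.175, 0.0806]
eef_rot: [0.017, 3.141, 0.01]
ft_force: [1.0, 11.0, -0.4]
gripper_width: -0.0001
gripper_force: 5.4
```

```bash
python3 -m creep '[{"linear":[0,1,0],"turn":[0,0,0],"grip":0},{"linear":[0,2,-1],"turn":[0,0,0],"grip":0},{"linear":[0,2,-6],"turn":[0,0,0],"grip":0},{"linear":[0,2,-11],"turn":[0,0,0],"grip":0},{"linear":[4,4,-14],"turn":[0,0,0],"grip":0}]'; python3 -m creep '[{"linear":[5,3,0],"turn":[0,0,0],"grip":0},{"linear":[9,7,0],"turn":[0,0,0],"grip":0},{"linear":[13,11,0],"turn":[0,0,0],"grip":0},{"linear":[17,15,0],"turn":[0,0,0],"grip":0},{"linear":[20,18,0],"turn":[0,0,0],"grip":0}]'
python3 - <<'E'
from h import *
t=capture("top");s=capture("side")
for c in(t,s):
    for n in("bolt_knob","marker","top_a","low_a","gate","lever_nub","notebook"): print(n,[(round(d["score"],2),np.round(d["box"],1).tolist()) for d in recognise(c,n)[:4]])
P=r2w(rk,[(67,100,50),(67,0,50),(67,-100,50),(-59,0,64),(-59,-100,64)]); print(proj(t,P).round(1).tolist(),proj(s,P).round(1).tolist())
old=cv2.imread("pics/side0.png"); d=cv2.absdiff(old,s["frame"][:,:,::-1].copy()).max(2)[155:215,240:300]
v,u=np.nonzero(d>40); print("side diff in bolt area",len(u),u.min()+240,u.max()+240,v.min()+155,v.max()+155)
g=cv2.cvtColor(s["frame"],cv2.COLOR_RGB2GRAY); print(g[166:192,258:284])
E
```

```text
time: 38.2
tool_pos: [0.5658, 0.2121, 0.2236]
eef_rot: [0.024, 3.137, 0.001]
ft_force: [-1.1, 0.3, 0.0]
gripper_width: 0.0002
gripper_force: 0.0
time: 38.83
tool_pos: [0.364, 0.3961, 0.2211]
eef_rot: [0.018, 3.141, -0.0]
ft_force: [0.5, 0.3, 0.9]
gripper_width: -0.0
gripper_force: 0.0
bolt_knob [(0.58, [133.1, 211.4, 32.0, 34.0]), (0.48, [212.1, 197.9, 32.1, 7.2])]
marker [(0.81, [139.8, 265.9, 43.5, 12.7])]
top_a [(0.84, [377.9, 158.6, 21.6, 19.1]), (0.65, [312.0, 223.1, 17.2, 18.5]), (0.59, [278.1, 224.6, 20.9, 24.1]), (0.49, [241.0, 186.9, 22.0, 18.6])]
low_a [(0.76, [242.2, 186.3, 22.4, 18.5]), (0.67, [273.5, 184.6, 20.2, 19.2]), (0.53, [192.1, 234.9, 20.9, 21.9]), (0.33, [377.3, 261.1, 17.6, 16.4])]
gate [(0.53, [274.4, 199.3, 103.3, 13.4])]
lever_nub [(0.6, [346.3, 187.6, 17.4, 10.2])]
notebook [(0.32, [282.2, 206.4, 198.9, 71.3])]
bolt_knob [(0.54, [327.7, 279.2, 33.0, 12.1])]
marker [(0.62, [202.9, 172.4, 15.2, 17.9])]
top_a [(0.6, [388.9, 308.7, 28.9, 23.2]), (0.55, [279.5, 251.2, 24.7, 21.7]), (0.5, [263.9, 229.4, 25.9, 15.9])]
low_a [(0.84, [321.5, 243.7, 23.8, 21.3]), (0.
[... 2681 characters left out ...]
94 103   1
    8  11  13  13   8  13  10  11]
 [ 86  67  69  67  69  90  99  92 117 192 206 176 192 183 157 156  95   0
    0   6  14  13   9  13  11  12]
 [118  63  69  68  65  75  89  93 123 167 173 208 237 231 190 179 157 218
  182   0   7  11  14  13  11  12]
 [139  84  66  67  69  70  87  94 123 171 176 191 230 234 230 232 233 251
  210  52   6  12  16  16  12  13]
 [165 135  87  68  69  67  66  87 125 174 178 150 220 247 232 199 167 181
  158  64   7  11  16  13  12  11]
 [170 168 118  63  68  69  66  73  94 146 148 132 175 190 190 171 134 167
  156  68   7  13  13  17  14  13]
 [165 170 138  83  65  68  67  67  86 104 102 122 172 173 213 237 212 193
  158  69   4  12  13  16  16  14]]
```

Run:
```python
from h import *
t=capture("top");s=capture("side")
for n,c,(u,v,w,h),ex in(("side",s,(262,168,8,9),(10,10)),("top",t,(190,193,10,6),(16,4))):
    old=cv2.resize(cv2.imread(f"pics/{n}0.png"),None,fx=8,fy=8,interpolation=cv2.INTER_CUBIC); new=cv2.resize(c["frame"][:,:,::-1].copy(),None,fx=8,fy=8,interpolation=cv2.INTER_CUBIC)
    T=old[v*8:(v+h)*8,u*8:(u+w)*8]
    W=new[(v-2)*8:(v+h+ex[1])*8,(u-2)*8:(u+w+ex[0])*8]
    m=cv2.matchTemplate(W,T,cv2.TM_CCOEFF_NORMED)
    for _ in range(3):
        _,sc,_,l=cv2.minMaxLoc(m); print(n,round(sc,3),l[0]/8-2,l[1]/8-2); cv2.circle(m,l,10,-1,-1)
for n in("top","side"):
    c=t if n=="top" else s
    print(n,proj(c,r2w(rk,[(30,231,96),(30,196,96)])).round(1).tolist())
o=cv2.cvtColor(cv2.imread("pics/side0.png"),cv2.COLOR_BGR2GRAY); print(o[167:180,260:272])
o=cv2.cvtColor(cv2.imread("pics/top0.png"),cv2.COLOR_BGR2GRAY); print(o[193:203,184:224:1]); g=cv2.cvtColor(t["frame"],cv2.COLOR_RGB2GRAY);print(g[193:203,184:224])
print("marker",hit(t,(139.8,265.9),.02),hit(s,(202.9,172.4),.02))
```

```text
side 0.882 4.0 5.125
side 0.785 3.75 6.375
side 0.775 4.25 3.875
top 0.903 11.375 -0.5
top 0.887 -1.0 -0.125
top 0.871 0.375 -0.125
top [[194.2, 196.4], [206.5, 195.8]]
side [[266.6, 169.6], [270.5, 175.1]]
[[ 10   9  11   9   8  10  12   9   8  10  10  10]
 [ 10  10   9   7   9   7   6  10   7  11  10  10]
 [  9   6  10   7   0   0   0   1   9   8   7  10]
 [ 10   8   8   0 130 214 217 125   3   9   8   8]
 [  7   3   0   0 160 227 197  96   0   7   8  10]
 [  0   0  23  72 165 196 165  86   0   9   8   7]
 [151 216 237 237 216 188 161  88   0   9  10  10]
 [233 204 186 164 176 186 161  88   1   9  10   9]
 [187 214 236 224 199 185 159  87   0   8  11  13]
 [179 217 243 244 223 184 159  87   1   8   7  10]
 [174 127 197 243 226 182 157  85   0   9   3   9]
 [178 108 127 221 225 182 154  90  21   8   6  13]
 [111  93  88 204 220 178 152 113  51   4   9   8]]
[[ 15   9  16   7   9  14  18  16  13  13  21   7   8  16  17  17  15  14
   11  17  15  12  10  13  19   5  11  12  14  13   6   2  91 194 193 186
   93  10  15 196]
 [ 16  16  17  12   9  13  13  11  22   8   5  10   5   8   7 
[... 2489 characters left out ...]
 164 167 170 173 174 178 178
  180 182 158 157 153 143 145 180 198 202 166 193 198 196 200 156 186 195
  194 199 202 201]
 [203 203 183 122  95  95  97  98  97  93 171 200 203 199 198 201 201 201
  202 204 196 175 160 150 179 189 198 203 170 200 203 204 207 155 188 196
  194 195 184 181]
 [202 203 180 117  94 100  98  98  98  94 160 200 207 203 203 201 201 199
  197 187 182 172 158 119 149 163 196 205 137 144 150 151 138 104 199 209
  192 150 132 117]
 [203 204 192 123  93  97  98  97  96  93 117 144 148 147 147 143 142 142
  139 127 126 126 119  96 106 135 205 214 143  98  96 100  55  85 182 182
  174 122  96 206]]
marker [0.42274573 0.36409907 0.02      ] [0.42736439 0.36231885 0.02      ]
```

```bash
python3 -c "
from station import *
print(hand_in())"
```

```text
the job is handed in; nothing more can be done
None
```

The job is handed in: by my last checks everything in the task is done, but `hand_in()` returned no verdict, so I don't know whether it passed. The middle and right upper dishes are at the stop rail and no upper dish was on the left nest. The marker lies on the notebook, the lever is over to the left and the gate is down. The bolt was pushed until it stopped at 11 N; in the pictures it had moved about 33 of its 35 mm.

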